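Weigh paste jars, file the full ones and latch the store

ROBOT

A 6-joint arm with a two-finger parallel gripper is mounted at the origin on the work surface. World frame = base frame: x ahead of the robot, y to its left, z up, the work surface at z = 0. Lengths are in m, angles in rad, forces in N, time in s.
With the tool pointing down it reaches from about 0.35 to 0.725 m from the base axis. Payload 4.3 kg.
Tool frame: the origin (TCP) lies midway between the tips of the shut fingers; the grasp point (between the pads) lies 19 mm behind it (manip.pinch_z is the distance from the TCP to the grasp point, in m); y points along the fingers, x is the direction in which the jaws open and shut, and the axes are right-handed (so a half turn about y gives the same grasp; the last joint's range is limited). The gripper opens to 85 mm and grips with 20 to 120 N. Pads are 22 mm wide; open, the fingers measure 114 mm over their backs; the gripper's body (76 mm by 85 mm) begins 54 mm behind the grasp point. The pads swing forward as they close: fully open they stand 13 mm farther back than shut.
Start: joints at [-1.264, 0.377, 0.081, 1.274, 0, 1.46], TCP at [0.233, -0.526, 0.208] pointing down, gripper open.
Joint ranges: [-2.72, 2.72], [-0.84, 1.66], [-1.02, 1.22], [-1.77, 2.12], [-1.37, 1.28], [-3.14, 3.14]. Speed limits (rad/s): [2.57, 2.57, 3.14, 3.14, 3.14, 3.14].

INTERFACE

Orientations are given as a 3x3 rotation matrix whose columns are the frame's x, y, z axes.
In Python, from bench import manip, viewer, ticket gives the robot as it stands.
- The arm moves only by the tool play_rows, never from a script. Its argument "motion" is a list of rows, each an object with "offset": the shift along the tool's x, y, z in mm, a list of three; "angular": the turn, a rotation vector about the tool's x, y, z in degrees, a list of three. In form: [{"offset": [dx, dy, dz], "angular": [ax, ay, az]}, ...]. A call has 1 to 20 rows; each row shifts and turns the commanded pose from where the row before left it, along the tool's axes as they then stand; what a row does not reach is not made up. A row lasts 1/8 s, in which the tool goes at most 62.5 mm and 10.7 degrees, less where a joint would pass 70% of its speed; a pose out of reach is approached as far as the arm can. A call is refused whole if a number of a shift passes 62.5 or a number of a turn 10.7, either way. A call with a gripper value outside its range is refused whole. "claw" is the gripper's target within -1 to 1 (shut at 1, half-way at 0, fully open at -1), set as the call begins (left out, the last holds). The fingers move at their own pace and stop on an object; the grip force is fixed at half the most. Time passes only in rows, so rows that do not move let the fingers close. It gives the time, the measured TCP pose, the force and the opening at its end, in the units of the state.
- manip.observe(): the state, without advancing time (a new reading comes with each control period).
- viewer.capture(name): name is "side" or "top"; returns (picture, depth): 420x560x3 uint8, red, green, blue; 420x560 float32, m along the optical axis (not along the pixel's ray), 0 where there is no reading.
- viewer.camera_params(name): a dict with "fx", "fy", "cx", "cy" (pixels), "k1" (the pictures are not rectified: a ray, as slopes to the right and down, at radius r is drawn at 1 + k1 r^2 times it, then the intrinsics apply), "pose" (4x4, takes a point from camera to world coordinates). Camera axes: x right, y down, z forward; pixel columns grow to the right and rows downward; lengths in m; the calibration is good to about 2 mm. A picture is of the moment at which its call begins. camera_params takes no time and is no camera call.
- ticket.sign_off(): hands the job in, once; it reports no verdict.
The state is a dict: "t": time; "q": joint angles; "qd": joint speeds; "joint_efforts": joint torques, N m; "eef_pos": TCP position; "orientation": TCP orientation; "force": force on the tool from outside, world axes, zero at the start; "wrist_torque": the same for the moment, N m; "gripper_width": opening from 0.0 (shut) to 1.0 (fully open).
Only numpy, scipy, OpenCV 4.12 (cv2) and the standard library are available. Lean on these libraries where they do the work, as an engineer would, in place of code of your own. Each camera call takes 0.05 s, during which the arm holds its last target. There are 200 camera calls.

TASK

Weigh the paste jars one at a time on the beam balance, putting each away upright before taking the next: jars that bring the pan down are full and go into the store's open drawer, jars that leave it up are used up and go into the black returns tray. When all are put away, push the drawer fully shut and only then press its latch lever fully down. Leave the bottle behind the balance where it is.

Things in the scene. Friction and masses are not known exactly. Their poses are not given: they have to be found in the camera images.
- jar1_mid (a point): Centre (half-way up) of a closed paste jar: white plastic drum with a paper band and a grey screw cap of the same width, 58 mm diameter, 63 mm tall, standing; its z axis is the jar's axis. All jars look alike; some are full, some used up (130 to 530 g). Three or four of the five jars are present.
- jar2_mid (a point): Centre (half-way up) of a closed paste jar: white plastic drum with a paper band and a grey screw cap of the same width, 58 mm diameter, 63 mm tall, standing; its z axis is the jar's axis. All jars look alike; some are full, some used up (130 to 530 g). Three or four of the five jars are present.
- jar3_mid (a point): Centre (half-way up) of a closed paste jar: white plastic drum with a paper band and a grey screw cap of the same width, 58 mm diameter, 63 mm tall, standing; its z axis is the jar's axis. All jars look alike; some are full, some used up (130 to 530 g). Three or four of the five jars are present.
- jar4_mid (a point): Centre (half-way up) of a closed paste jar: white plastic drum with a paper band and a grey screw cap of the same width, 58 mm diameter, 63 mm tall, standing; its z axis is the jar's axis. All jars look alike; some are full, some used up (130 to 530 g). Three or four of the five jars are present.
- jar5_mid (a point): Centre (half-way up) of a closed paste jar: white plastic drum with a paper band and a grey screw cap of the same width, 58 mm diameter, 63 mm tall, standing; its z axis is the jar's axis. All jars look alike; some are full, some used up (130 to 530 g). Three or four of the five jars are present.
- beam (a joint): Tilt of the balance beam, rad: positive = the pan side is down. Stops at -0.1 and +0.1; damped, settles in about 1 s. With the pan empty it lies at -0.1. A jar heavier than the counterweight's setting brings it above 0 (pan down: full), a lighter one leaves it below 0 (pan up: used up).
- pan_floor (a point): Centre of the floor of the balance's square steel weighing pan, 110 x 110 mm outside with a rim 5 mm high, on one end of a beam 280 mm long; it stays level and moves up or down 12 mm as the beam tips. Its y axis points along the beam, away from the pivot 120 mm off, over which a dial plate stands 150 mm high; a fixed steel counterweight is on the other end. Where in the pan a jar stands does not matter.
- tray_in (a point): Centre of the floor of the shallow black returns tray, fixed to the bench: inside 152 mm along its x by 202 mm along its y, rim 14 mm above the floor. For used-up jars.
- drawer_floor (a point): Centre of the inner floor (aluminium) of the white store's only drawer; moves with it. Inside 178 mm along x by 232 mm along y, walls 40 mm above the floor, front panel 78 mm. x points into the store; the drawer opens towards the robot (-x). With the drawer out by d, the floor from x = -0.089 to about d - 0.095 is clear of the store's roof, whose top is 90 mm above this floor.
- drawer_handle (a point): Middle of the drawer's bar handle (11 mm thick, 120 mm long, along the drawer's y, 35 mm in front of the drawer's face). Pushing it along +x of drawer_floor shuts the drawer.
- store_drawer (a joint): How far the drawer is out, m: 0 = shut; starts at 0.15 to 0.168. Moves with light friction and stays where left.
- latch (a joint): Angle of the latch lever on top of the store, rad: 0 = fully raised (1.2 rad above level), 1.2 = fully down on its stop (level). Starts at 0 to 0.25. It stays where it is left and needs 1 to 2 N at the pad.
- latch_pad (a point): Middle of the upper face of the black press pad (32 x 50 mm) at the free end of the latch lever, 98 mm from the lever's pivot. The lever points towards the robot (-x of drawer_floor) and up, and swings down over the drawer's front.
- latch_pivot (a point): Pivot of the latch lever, on top of the store, behind its front; axis along y of drawer_floor. With the lever down the pad's upper face is 8 mm above the pivot.
- flux: White bottle, 48 mm diameter, 130 mm tall, beyond the balance; origin at the centre of its underside. Bystander.
Things that resemble listed ones, but are neither listed nor needed, are in the scene too. Leave any red look-alike of the part that bears jar2_mid alone.

How it is judged:
On the way, in this order (a step that is already met when the one before it is completed fails the run):
1. a first jar stands on the pan, let go, none being put away yet (((x of jar1_mid in the frame of pan_floor between -0.05 and 0.05 m and y of jar1_mid in the frame of pan_floor between -0.05 and 0.05 m and z of jar1_mid in the frame of pan_floor between 0.0235 and 0.0395 m and contact force between jar1 and the fingers below 0.05 N and linear speed of jar1 below 0.02 m/s) or (x of jar2_mid in the frame of pan_floor between -0.05 and 0.05 m and y of jar2_mid in the frame of pan_floor between -0.05 and 0.05 m and z of jar2_mid in the frame of pan_floor between 0.0235 and 0.0395 m and contact force between jar2 and the fingers below 0.05 N and linear speed of jar2 below 0.02 m/s) or (x of jar3_mid in the frame of pan_floor between -0.05 and 0.05 m and y of jar3_mid in the frame of pan_floor between -0.05 and 0.05 m and z of jar3_mid in the frame of pan_floor between 0.0235 and 0.0395 m and contact force between jar3 and the fingers below 0.05 N and linear speed of jar3 below 0.02 m/s) or (x of jar4_mid in the frame of pan_floor between -0.05 and 0.05 m and y of jar4_mid in the frame of pan_floor between -0.05 and 0.05 m and z of jar4_mid in the frame of pan_floor between 0.0235 and 0.0395 m and contact force between jar4 and the fingers below 0.05 N and linear speed of jar4 below 0.02 m/s) or (x of jar5_mid in the frame of pan_floor between -0.05 and 0.05 m and y of jar5_mid in the frame of pan_floor between -0.05 and 0.05 m and z of jar5_mid in the frame of pan_floor between 0.0235 and 0.0395 m and contact force between jar5 and the fingers below 0.05 N and linear speed of jar5 below 0.02 m/s)) and not ((x of jar1_mid in the frame of tray_in between -0.056 and 0.056 m and y of jar1_mid in the frame of tray_in between -0.081 and 0.081 m and z of jar1_mid in the frame of tray_in between 0.0235 and 0.0395 m) or (x of jar1_mid in the frame of drawer_floor between -0.09 and 0.09 m and y of jar1_mid in the frame of drawer_floor between -0.1 and 0.1 m and z of jar1_mid in the frame of drawer_floor between 0.0235 and 0.0395 m)) and not ((x of jar2_mid in the frame of tray_in between -0.056 and 0.056 m and y of jar2_mid in the frame of tray_in between -0.081 and 0.081 m and z of jar2_mid in the frame of tray_in between 0.0235 and 0.0395 m) or (x of jar2_mid in the frame of drawer_floor between -0.09 and 0.09 m and y of jar2_mid in the frame of drawer_floor between -0.1 and 0.1 m and z of jar2_mid in the frame of drawer_floor between 0.0235 and 0.0395 m)) and not ((x of jar3_mid in the frame of tray_in between -0.056 and 0.056 m and y of jar3_mid in the frame of tray_in between -0.081 and 0.081 m and z of jar3_mid in the frame of tray_in between 0.0235 and 0.0395 m) or (x of jar3_mid in the frame of drawer_floor between -0.09 and 0.09 m and y of jar3_mid in the frame of drawer_floor between -0.1 and 0.1 m and z of jar3_mid in the frame of drawer_floor between 0.0235 and 0.0395 m)) and not ((x of jar4_mid in the frame of tray_in between -0.056 and 0.056 m and y of jar4_mid in the frame of tray_in between -0.081 and 0.081 m and z of jar4_mid in the frame of tray_in between 0.0235 and 0.0395 m) or (x of jar4_mid in the frame of drawer_floor between -0.09 and 0.09 m and y of jar4_mid in the frame of drawer_floor between -0.1 and 0.1 m and z of jar4_mid in the frame of drawer_floor between 0.0235 and 0.0395 m)) and not ((x of jar5_mid in the frame of tray_in between -0.056 and 0.056 m and y of jar5_mid in the frame of tray_in between -0.081 and 0.081 m and z of jar5_mid in the frame of tray_in between 0.0235 and 0.0395 m) or (x of jar5_mid in the frame of drawer_floor between -0.09 and 0.09 m and y of jar5_mid in the frame of drawer_floor between -0.1 and 0.1 m and z of jar5_mid in the frame of drawer_floor between 0.0235 and 0.0395 m))), for 0.4 s.
2. the last jar stands on the pan, let go, all others being in the tray or the drawer (((x of jar1_mid in the frame of pan_floor between -0.05 and 0.05 m and y of jar1_mid in the frame of pan_floor between -0.05 and 0.05 m and z of jar1_mid in the frame of pan_floor between 0.0235 and 0.0395 m and contact force between jar1 and the fingers below 0.05 N and linear speed of jar1 below 0.02 m/s) or (x of jar2_mid in the frame of pan_floor between -0.05 and 0.05 m and y of jar2_mid in the frame of pan_floor between -0.05 and 0.05 m and z of jar2_mid in the frame of pan_floor between 0.0235 and 0.0395 m and contact force between jar2 and the fingers below 0.05 N and linear speed of jar2 below 0.02 m/s) or (x of jar3_mid in the frame of pan_floor between -0.05 and 0.05 m and y of jar3_mid in the frame of pan_floor between -0.05 and 0.05 m and z of jar3_mid in the frame of pan_floor between 0.0235 and 0.0395 m and contact force between jar3 and the fingers below 0.05 N and linear speed of jar3 below 0.02 m/s) or (x of jar4_mid in the frame of pan_floor between -0.05 and 0.05 m and y of jar4_mid in the frame of pan_floor between -0.05 and 0.05 m and z of jar4_mid in the frame of pan_floor between 0.0235 and 0.0395 m and contact force between jar4 and the fingers below 0.05 N and linear speed of jar4 below 0.02 m/s) or (x of jar5_mid in the frame of pan_floor between -0.05 and 0.05 m and y of jar5_mid in the frame of pan_floor between -0.05 and 0.05 m and z of jar5_mid in the frame of pan_floor between 0.0235 and 0.0395 m and contact force between jar5 and the fingers below 0.05 N and linear speed of jar5 below 0.02 m/s)) and ((x of jar1_mid in the frame of tray_in between -0.056 and 0.056 m and y of jar1_mid in the frame of tray_in between -0.081 and 0.081 m and z of jar1_mid in the frame of tray_in between 0.0235 and 0.0395 m) or (x of jar1_mid in the frame of drawer_floor between -0.09 and 0.09 m and y of jar1_mid in the frame of drawer_floor between -0.1 and 0.1 m and z of jar1_mid in the frame of drawer_floor between 0.0235 and 0.0395 m) or (x of jar1_mid in the frame of pan_floor between -0.05 and 0.05 m and y of jar1_mid in the frame of pan_floor between -0.05 and 0.05 m and z of jar1_mid in the frame of pan_floor between 0.0235 and 0.0395 m and contact force between jar1 and the fingers below 0.05 N and linear speed of jar1 below 0.02 m/s)) and ((x of jar2_mid in the frame of tray_in between -0.056 and 0.056 m and y of jar2_mid in the frame of tray_in between -0.081 and 0.081 m and z of jar2_mid in the frame of tray_in between 0.0235 and 0.0395 m) or (x of jar2_mid in the frame of drawer_floor between -0.09 and 0.09 m and y of jar2_mid in the frame of drawer_floor between -0.1 and 0.1 m and z of jar2_mid in the frame of drawer_floor between 0.0235 and 0.0395 m) or (x of jar2_mid in the frame of pan_floor between -0.05 and 0.05 m and y of jar2_mid in the frame of pan_floor between -0.05 and 0.05 m and z of jar2_mid in the frame of pan_floor between 0.0235 and 0.0395 m and contact force between jar2 and the fingers below 0.05 N and linear speed of jar2 below 0.02 m/s)) and ((x of jar3_mid in the frame of tray_in between -0.056 and 0.056 m and y of jar3_mid in the frame of tray_in between -0.081 and 0.081 m and z of jar3_mid in the frame of tray_in between 0.0235 and 0.0395 m) or (x of jar3_mid in the frame of drawer_floor between -0.09 and 0.09 m and y of jar3_mid in the frame of drawer_floor between -0.1 and 0.1 m and z of jar3_mid in the frame of drawer_floor between 0.0235 and 0.0395 m) or (x of jar3_mid in the frame of pan_floor between -0.05 and 0.05 m and y of jar3_mid in the frame of pan_floor between -0.05 and 0.05 m and z of jar3_mid in the frame of pan_floor between 0.0235 and 0.0395 m and contact force between jar3 and the fingers below 0.05 N and linear speed of jar3 below 0.02 m/s)) and ((x of jar4_mid in the frame of tray_in between -0.056 and 0.056 m and y of jar4_mid in the frame of tray_in between -0.081 and 0.081 m and z of jar4_mid in the frame of tray_in between 0.0235 and 0.0395 m) or (x of jar4_mid in the frame of drawer_floor between -0.09 and 0.09 m and y of jar4_mid in the frame of drawer_floor between -0.1 and 0.1 m and z of jar4_mid in the frame of drawer_floor between 0.0235 and 0.0395 m) or (x of jar4_mid in the frame of pan_floor between -0.05 and 0.05 m and y of jar4_mid in the frame of pan_floor between -0.05 and 0.05 m and z of jar4_mid in the frame of pan_floor between 0.0235 and 0.0395 m and contact force between jar4 and the fingers below 0.05 N and linear speed of jar4 below 0.02 m/s)) and ((x of jar5_mid in the frame of tray_in between -0.056 and 0.056 m and y of jar5_mid in the frame of tray_in between -0.081 and 0.081 m and z of jar5_mid in the frame of tray_in between 0.0235 and 0.0395 m) or (x of jar5_mid in the frame of drawer_floor between -0.09 and 0.09 m and y of jar5_mid in the frame of drawer_floor between -0.1 and 0.1 m and z of jar5_mid in the frame of drawer_floor between 0.0235 and 0.0395 m) or (x of jar5_mid in the frame of pan_floor between -0.05 and 0.05 m and y of jar5_mid in the frame of pan_floor between -0.05 and 0.05 m and z of jar5_mid in the frame of pan_floor between 0.0235 and 0.0395 m and contact force between jar5 and the fingers below 0.05 N and linear speed of jar5 below 0.02 m/s))), for 0.4 s.
3. all jars are in the tray or drawer and the drawer is shut (value of joint store_drawer below 0.008 m and ((x of jar1_mid in the frame of tray_in between -0.056 and 0.056 m and y of jar1_mid in the frame of tray_in between -0.081 and 0.081 m and z of jar1_mid in the frame of tray_in between 0.0235 and 0.0395 m) or (x of jar1_mid in the frame of drawer_floor between -0.09 and 0.09 m and y of jar1_mid in the frame of drawer_floor between -0.1 and 0.1 m and z of jar1_mid in the frame of drawer_floor between 0.0235 and 0.0395 m)) and ((x of jar2_mid in the frame of tray_in between -0.056 and 0.056 m and y of jar2_mid in the frame of tray_in between -0.081 and 0.081 m and z of jar2_mid in the frame of tray_in between 0.0235 and 0.0395 m) or (x of jar2_mid in the frame of drawer_floor between -0.09 and 0.09 m and y of jar2_mid in the frame of drawer_floor between -0.1 and 0.1 m and z of jar2_mid in the frame of drawer_floor between 0.0235 and 0.0395 m)) and ((x of jar3_mid in the frame of tray_in between -0.056 and 0.056 m and y of jar3_mid in the frame of tray_in between -0.081 and 0.081 m and z of jar3_mid in the frame of tray_in between 0.0235 and 0.0395 m) or (x of jar3_mid in the frame of drawer_floor between -0.09 and 0.09 m and y of jar3_mid in the frame of drawer_floor between -0.1 and 0.1 m and z of jar3_mid in the frame of drawer_floor between 0.0235 and 0.0395 m)) and ((x of jar4_mid in the frame of tray_in between -0.056 and 0.056 m and y of jar4_mid in the frame of tray_in between -0.081 and 0.081 m and z of jar4_mid in the frame of tray_in between 0.0235 and 0.0395 m) or (x of jar4_mid in the frame of drawer_floor between -0.09 and 0.09 m and y of jar4_mid in the frame of drawer_floor between -0.1 and 0.1 m and z of jar4_mid in the frame of drawer_floor between 0.0235 and 0.0395 m)) and ((x of jar5_mid in the frame of tray_in between -0.056 and 0.056 m and y of jar5_mid in the frame of tray_in between -0.081 and 0.081 m and z of jar5_mid in the frame of tray_in between 0.0235 and 0.0395 m) or (x of jar5_mid in the frame of drawer_floor between -0.09 and 0.09 m and y of jar5_mid in the frame of drawer_floor between -0.1 and 0.1 m and z of jar5_mid in the frame of drawer_floor between 0.0235 and 0.0395 m))), for 0.2 s.
4. the latch lever is down (value of joint latch above 1.08 rad), for 0.2 s.
At the end, for the whole second after the job is handed in: Every jar present stands upright and at rest, those heavier than the balance's setting (330 g) in the drawer, the lighter ones in the tray (within 30 g of the setting either is accepted); the drawer is shut to within 8 mm and the latch lever is down (joint above 1.08 rad) ((((x of jar1_mid in the frame of tray_in between -0.056 and 0.056 m and y of jar1_mid in the frame of tray_in between -0.081 and 0.081 m and z of jar1_mid in the frame of tray_in between 0.0235 and 0.0395 m) and contact force between jar1 and anything else below 3.5316 N) or ((x of jar1_mid in the frame of drawer_floor between -0.09 and 0.09 m and y of jar1_mid in the frame of drawer_floor between -0.1 and 0.1 m and z of jar1_mid in the frame of drawer_floor between 0.0235 and 0.0395 m) and contact force between jar1 and anything else above 2.943 N)) and angle between each of jar1_mid, jar2_mid, jar3_mid, jar4_mid, jar5_mid's own z axis and vertical below 0.15 rad and linear speed of each of jar1, jar2, jar3, jar4, jar5 below 0.02 m/s and (((x of jar2_mid in the frame of tray_in between -0.056 and 0.056 m and y of jar2_mid in the frame of tray_in between -0.081 and 0.081 m and z of jar2_mid in the frame of tray_in between 0.0235 and 0.0395 m) and contact force between jar2 and anything else below 3.5316 N) or ((x of jar2_mid in the frame of drawer_floor between -0.09 and 0.09 m and y of jar2_mid in the frame of drawer_floor between -0.1 and 0.1 m and z of jar2_mid in the frame of drawer_floor between 0.0235 and 0.0395 m) and contact force between jar2 and anything else above 2.943 N)) and (((x of jar3_mid in the frame of tray_in between -0.056 and 0.056 m and y of jar3_mid in the frame of tray_in between -0.081 and 0.081 m and z of jar3_mid in the frame of tray_in between 0.0235 and 0.0395 m) and contact force between jar3 and anything else below 3.5316 N) or ((x of jar3_mid in the frame of drawer_floor between -0.09 and 0.09 m and y of jar3_mid in the frame of drawer_floor between -0.1 and 0.1 m and z of jar3_mid in the frame of drawer_floor between 0.0235 and 0.0395 m) and contact force between jar3 and anything else above 2.943 N)) and (((x of jar4_mid in the frame of tray_in between -0.056 and 0.056 m and y of jar4_mid in the frame of tray_in between -0.081 and 0.081 m and z of jar4_mid in the frame of tray_in between 0.0235 and 0.0395 m) and contact force between jar4 and anything else below 3.5316 N) or ((x of jar4_mid in the frame of drawer_floor between -0.09 and 0.09 m and y of jar4_mid in the frame of drawer_floor between -0.1 and 0.1 m and z of jar4_mid in the frame of drawer_floor between 0.0235 and 0.0395 m) and contact force between jar4 and anything else above 2.943 N)) and (((x of jar5_mid in the frame of tray_in between -0.056 and 0.056 m and y of jar5_mid in the frame of tray_in between -0.081 and 0.081 m and z of jar5_mid in the frame of tray_in between 0.0235 and 0.0395 m) and contact force between jar5 and anything else below 3.5316 N) or ((x of jar5_mid in the frame of drawer_floor between -0.09 and 0.09 m and y of jar5_mid in the frame of drawer_floor between -0.1 and 0.1 m and z of jar5_mid in the frame of drawer_floor between 0.0235 and 0.0395 m) and contact force between jar5 and anything else above 2.943 N)) and value of joint store_drawer below 0.008 m and value of joint latch above 1.08 rad); the robot touches nothing.
It fails at once if the latch lever is pressed down while the drawer is open (value of joint latch above 0.9 rad and value of joint store_drawer above 0.02 m).
It fails at once if the bottle behind the balance is knocked away (more than 50 mm) or tipped (distance of flux from where it was at the start of the episode above 0.05 m or angle between flux's own z axis and vertical above 0.5 rad).
Of jar1, jar2, jar3, jar4, jar5 only 3 to 4 are there at a start; the rules pass over those that are not, and their reading is None.
At some moment in a run one of jar1, jar2, jar3, jar4, jar5 may be knocked a few centimetres aside while the robot is not near it.
Once in a run the grip may slacken for a moment while it holds something.
It also fails if it takes over 210 s, if anything falls off the work surface, if the arm or the gripper's body presses on something with over 40 N, if the wrist force passes 120 N, or if a joint passes its speed limit or range.

## Working session

There is one attempt and no reset: what is moved stays moved. The work goes in short steps, Python scripts to look and compute and a tool call to move; the robot and the scene stay as the last step left them, time stands still between calls to the robot, and variables do not carry over. Pictures are saved under pics/ and viewed, about 12 in all and at most 16, crops included, and the job is handed in when it is done.

Besides the shell and the picture viewer there is one more tool, called after ">>>" as name(argument=value, ...), one argument or row to a line, values as JSON. play_rows: Moves the arm, as the interface text tells. Its arguments: {"type":"object","properties":{"motion":{"type":"array","items":{"type":"object","properties":{"offset":{"type":"array","items":{"type":"number"}},"angular":{"type":"array","items":{"type":"number"}}}}},"claw":{"type":"number"}},"required":["motion"]}

```bash
mkdir -p pics; ls; cat > h.py <<'E'
import numpy as np, cv2
from bench import manip, viewer, ticket
def cap(n):
    p,d=viewer.capture(n); c=viewer.camera_params(n); return p,d,c
def cloud(d,c):
    v,u=np.mgrid[0:d.shape[0],0:d.shape[1]]
    K=np.array([[c['fx'],0,c['cx']],[0,c['fy'],c['cy']],[0,0,1.]])
    pts=np.stack([u,v],-1).reshape(-1,1,2).astype(np.float64)
    n=cv2.undistortPoints(pts,K,np.array([c['k1'],0,0,0,0.])).reshape(d.shape+(2,))
    P=np.concatenate([n*d[...,None],d[...,None]],-1)
    T=np.array(c['pose']); W=P@T[:3,:3].T+T[:3,3]
    W[d<=0]=np.nan
    return W
def save(p,name,box=None,s=1):
    q=p[:,:,::-1]
    if box: q=q[box[1]:box[3],box[0]:box[2]]
    cv2.imwrite('pics/'+name,cv2.resize(q,None,fx=s,fy=s,interpolation=cv2.INTER_CUBIC))
E
python3 - <<'E'
from h import *
for n in('top','side'):
    p,d,c=cap(n); save(p,n+'0.png',s=1.4); np.savez(n+'0.npz',p=p,W=cloud(d,c)); print(n,c)
print(manip.observe())
E
```

```text
pics
top {'fx': 477.2217922031489, 'fy': 477.2217922031489, 'cx': 279.4275208309007, 'cy': 209.55360724503788, 'k1': -0.006181052435234106, 'pose': array([[ 0.05732032, -0.9773376 ,  0.2037783 ,  0.11480068],
       [-0.99835233, -0.05665439,  0.00910503,  0.16828295],
       [ 0.00264624, -0.20396445, -0.97897472,  1.91087276],
       [ 0.        ,  0.        ,  0.        ,  1.        ]])}
side {'fx': 490.7282028306676, 'fy': 490.7282028306676, 'cx': 277.1445876861381, 'cy': 214.1544402200748, 'k1': -0.11417365527368918, 'pose': array([[-0.97907479, -0.10682142,  0.17321008,  0.21295417],
       [-0.20346588,  0.49809701, -0.84291222,  1.53929017],
       [ 0.00376566, -0.86051645, -0.50940874,  0.95736627],
       [ 0.        ,  0.        ,  0.        ,  1.        ]])}
{'t': 0.1, 'q': array([-1.26429852e+00,  3.77970951e-01,  7.97914881e-02,  1.27440511e+00,
        2.76712062e-05,  1.46050970e+00]), 'qd': array([ 0.00149525, -0.00190263,  0.00183765,  0.00110737, -0.00029861,
       -0.00022004]), 'joint_efforts': array([ 1.08136483e-03, -4.64690781e+01,  2.70583069e+01,  1.20442579e-02,
       -2.02296387e-04, -1.99866385e-06]), 'eef_pos': array([ 0.23260687, -0.5251771 ,  0.20697762]), 'orientation': array([[ 4.04821778e-01, -5.13169898e-04,  9.14395464e-01],
       [-9.14393887e-01,  1.71325330e-03,  4.04822041e-01],
       [-1.77433354e-03, -9.99998401e-01,  2.24322831e-04]]), 'force': array([-0.66088654, -0.21003848,  0.81735158]), 'wrist_torque': array([-0.01100208,  0.03077816, -0.01387833]), 'gripper_width': 1.0012395714579871}
```

View pics/top0.png

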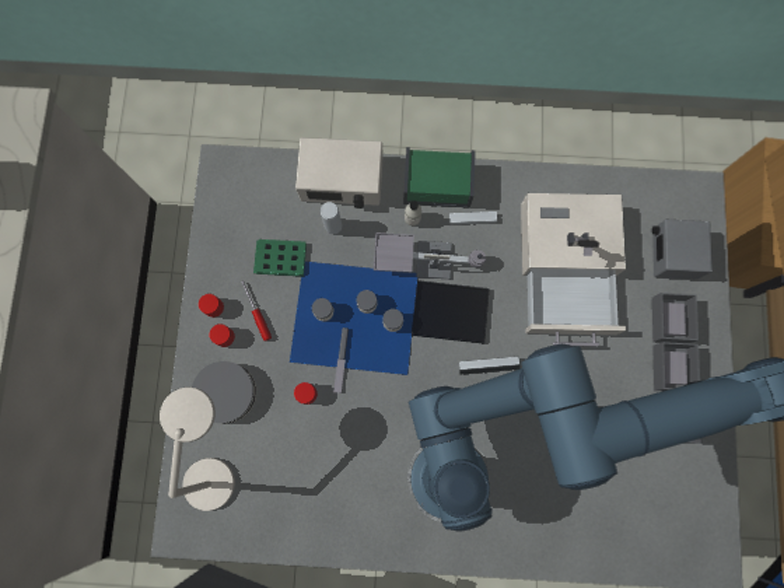

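View pics/side0.png

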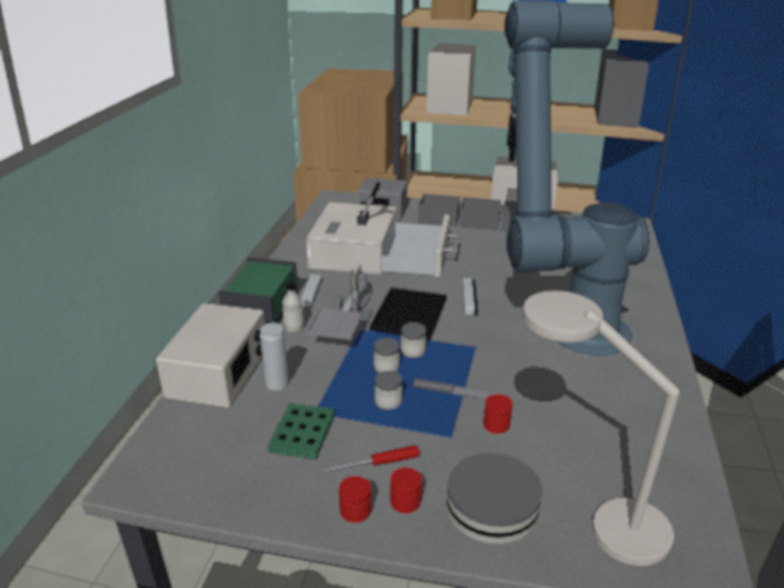

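```bash
python3 - <<'E'
from h import *
f=np.load('top0.npz');W=f['W'];p=f['p'].astype(int)
def at(u,v,r=0):
    u=int(u/1.4);v=int(v/1.4);return np.round(np.nanmedian(W[v-r:v+r+1,u-r:u+r+1].reshape(-1,3),0),3)
for k,(u,v) in dict(j1=(322,309),j2=(366,300),j3=(393,320),pan=(395,252),panL=(378,252),panR=(412,252),tray=(450,312),flux1=(330,212),flux2=(413,215),drawer=(573,300),roof=(560,250),pad=(582,240),pivot=(592,241),handle=(580,340),front=(573,328),dialtop=(440,250),white=(472,217)).items(): print(k,at(u,v),p[int(v/1.4),int(u/1.4)])
# jars tops: z 0.055-0.075 in mat region
z=W[...,2];X=W[...,0];Y=W[...,1]
def blobs(m,mn=15):
    n,l,s,c=cv2.connectedComponentsWithStats(m.astype(np.uint8))
    for i in range(1,n):
        if s[i,4]>mn:
            q=W[l==i]; print(s[i],np.round(q.mean(0),3),np.round(q.min(0),3),np.round(q.max(0),3))
print('jars');blobs((z>.052)&(z<.075)&(X>.3)&(X<.75)&(Y>.05)&(Y<.6))
print('tray')
m=(p.sum(2)<75)&(X>.2)&(X<.8)&(z<.03);blobs(m,300)
print('pan');blobs((z>.03)&(z<.2)&(X>.66)&(X<.8)&(Y>0)&(Y<.4))
# map for drawer region
print('roof');blobs((z>.085)&(z<.13)&(X>.5)&(Y<-.1)&(Y>-.6),100)
for v in range(176,246,3): print(v,[tuple(np.round(W[v,u],2)) for u in (372,400,410,420,432)])
E
```

```text
j1 [0.446 0.377 0.063] [91 94 98]
j2 [0.477 0.257 0.065] [91 93 97]
j3 [0.425 0.179 0.069] [91 94 98]
pan [0.622 0.182 0.059] [126 124 130]
panL [0.62  0.23  0.055] [127 124 132]
panR [0.622 0.134 0.069] [123 121 129]
tray [0.469 0.015 0.008] [32 33 37]
flux1 [0.701 0.369 0.153] [169 175 179]
flux2 [0.73  0.136 0.085] [119 119 113]
drawer [ 0.522 -0.34   0.012] [174 179 183]
roof [ 0.647 -0.283  0.095] [192 187 180]
pad [ 0.657 -0.321  0.168] [65 64 66]
pivot [ 0.638 -0.332  0.222] [48 47 47]
handle [ 0.41  -0.363  0.003] [112 115 115]
front [ 0.428 -0.322  0.082] [189 185 177]
dialtop [0.637 0.054 0.06 ] [82 85 87]
white [ 0.748 -0.038  0.035] [166 173 177]
jars
[289 152  12   6  25] [0.727 0.138 0.063] [0.721 0.115 0.053] [0.739 0.16  0.074]
[232 159  11   5  20] [0.687 0.365 0.061] [0.683 0.348 0.053] [0.698 0.389 0.073]
[267 166  30  29 725] [0.621 0.186 0.061] [0.564 0.126 0.052] [0.678 0.242 0.075]
[307 175   8   4  24] [0.642 0.068 0.061] [0.635 0.054 0.054] [0.649 0.082 0.067]
[307 186   8   4  20] [0.596 0.067 0.063] [0.591 0.052 0.054] [0.602 0.081 0.075]
[255 207  14  15 1
[... 6965 characters left out ...]
float64(0.0)), (np.float64(0.42), np.float64(-0.39), np.float64(0.0)), (np.float64(0.43), np.float64(-0.44), np.float64(0.0))]
242 [(np.float64(0.4), np.float64(-0.2), np.float64(-0.0)), (np.float64(0.41), np.float64(-0.31), np.float64(0.0)), (np.float64(0.41), np.float64(-0.35), np.float64(0.0)), (np.float64(0.41), np.float64(-0.39), np.float64(0.0)), (np.float64(0.41), np.float64(-0.44), np.float64(0.01))]
245 [(np.float64(0.39), np.float64(-0.2), np.float64(-0.0)), (np.float64(0.39), np.float64(-0.29), np.float64(0.06)), (np.float64(0.39), np.float64(-0.33), np.float64(0.06)), (np.float64(0.39), np.float64(-0.37), np.float64(0.06)), (np.float64(0.4), np.float64(-0.44), np.float64(-0.01))]
```

```bash
python3 - <<'E'
from h import *
f=np.load('top0.npz');save(f['p'],'t1.png',(360,125,460,255),4.5)
E
```

```text
(no output)
```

View pics/t1.png

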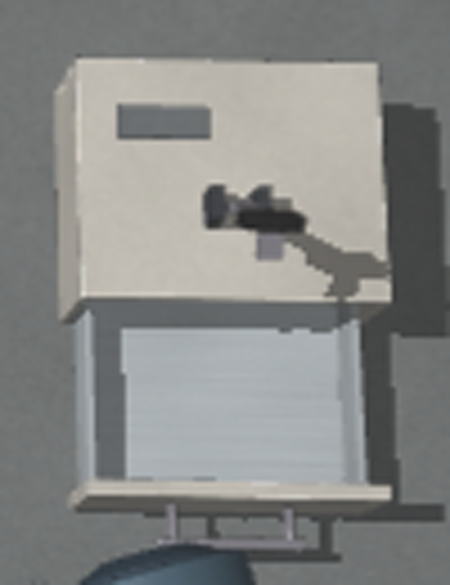

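```bash
cat >> h.py <<'E'
def rect(W,m,mn=60):
    n,l,s,c=cv2.connectedComponentsWithStats(m.astype(np.uint8))
    for i in range(1,n):
        if s[i,4]>mn:
            q=W[l==i]; r=cv2.minAreaRect((q[:,:2]*1000).astype(np.float32))
            print(s[i],'mean',np.round(q.mean(0),3),'rect c',np.round(r[0],0),'size',np.round(r[1],0),'ang',round(r[2],1))
def jars(W,zlo=.045,zhi=.14):
    z=W[...,2]; X=W[...,0];Y=W[...,1]
E
python3 - <<'E'
from h import *
f=np.load('top0.npz');W=f['W'];p=f['p'].astype(int)
z=W[...,2];X=W[...,0];Y=W[...,1]
print('tray');rect(W,(p.sum(2)<130)&(X>.35)&(X<.6)&(Y>-.12)&(Y<.15)&(z<.04))
print('roof');rect(W,(z>.085)&(z<.125)&(X>.5)&(Y<-.1)&(Y>-.55),200)
print('front');rect(W,(z>.045)&(X>.415)&(X<.47)&(Y<-.15)&(Y>-.55))
print('handle');rect(W,(z>.04)&(X>.36)&(X<.412)&(Y<-.25)&(Y>-.45),8)
print('floor');rect(W,(z>-.01)&(z<.03)&(p.sum(2)>450)&(X>.4)&(X<.7)&(Y<-.15)&(Y>-.5))
print('pan');m=(z>.04)&(z<.085)&(X>.56)&(X<.685)&(Y>.128)&(Y<.245);rect(W,m)
mi=(X>.59)&(X<.65)&(Y>.155)&(Y<.215); print('panz',np.nanmedian(z[mi]),np.nanmean(z[mi]))
print('lever');m=(z>.125)&(X>.55)&(X<.8)&(Y<-.2)&(Y>-.45);rect(W,m,3)
for v,u in zip(*np.nonzero(m)): print(v,u,np.round(W[v,u],3),p[v,u].sum(),end=';')
f=np.load('side0.npz');W=f['W'];p=f['p'].astype(int)
z=W[...,2];X=W[...,0];Y=W[...,1]
print('\nSIDE lever');m=(z>.125)&(X>.55)&(X<.8)&(Y<-.2)&(Y>-.45)
for v,u in list(zip(*np.nonzero(m)))[::4]: print(v,u,np.round(W[v,u],3),p[v,u].sum(),end=';')
mi=(X>.59)&(X<.65)&(Y>.155)&(Y<.215)&(z>0); print('panz',np.nanmedian(z[mi]),np.nanmean(z[mi]))
print('jars side');rect(W,(z>.015)&(z<.08)&(X>.38)&(X<.53)&(Y>.05)&(Y<.45),40)
mi=(X>.46)&(X<.56)&(Y<-.27)&(Y>-.40)&(z<.04);print('dfloor z',np.nanmedian(z[mi]))
E
```

```text
tray
[ 293  201   56   44 2005] mean [0.467 0.014 0.005] rect c [467.  17.] size [216. 161.] ang 86.6
roof
[ 376  138   71   55 3520] mean [ 0.704 -0.322  0.101] rect c [ 705. -325.] size [224. 275.] ang 2.0
front
[377 224  70  16 402] mean [ 0.429 -0.334  0.08 ] rect c [ 442. -333.] size [ 52. 261.] ang 0.6
handle
[395 239  33   9  96] mean [ 0.391 -0.337  0.058] rect c [ 397. -336.] size [ 28. 126.] ang 0.9
floor
[ 387  198   50   34 1625] mean [ 0.521 -0.351  0.01 ] rect c [ 522. -351.] size [141. 200.] ang 2.8
pan
[267 166  29  29 748] mean [0.621 0.186 0.061] rect c [621. 185.] size [113. 113.] ang 1.1
panz 0.060761832857202824 0.06061167886799964
lever
[406 166  22  17 156] mean [ 0.641 -0.324  0.188] rect c [ 647. -324.] size [54. 90.] ang 87.9
166 407 [ 0.688 -0.301  0.129] 259;166 408 [ 0.688 -0.306  0.126] 261;166 409 [ 0.687 -0.308  0.131] 301;166 417 [ 0.687 -0.338  0.136] 383;166 418 [ 0.691 -0.345  0.125] 322;167 407 [ 0.684 -0.301  0.128] 210;167 409 [ 0.682 -0.308  0.133] 266;167 419 [ 0.685 -0.347  0.133] 247;168 408 [ 0.681 -0.306  0.125] 210;168 417 [ 0.679 -0.338 
[... 5730 characters left out ...]
4 265 [ 0.645 -0.306  0.174] 244;146 263 [ 0.655 -0.314  0.161] 353;148 261 [ 0.666 -0.323  0.147] 407;149 262 [ 0.66  -0.315  0.146] 384;150 261 [ 0.663 -0.309  0.144] 344;151 261 [ 0.663 -0.308  0.14 ] 300;152 261 [ 0.664 -0.311  0.134] 253;154 256 [ 0.683 -0.302  0.127] 254;154 261 [ 0.663 -0.307  0.127] 162;155 260 [ 0.665 -0.298  0.126] 182;panz 0.058682608840228245 0.0501019604362653
jars side
[287 231  18  23 331] mean [0.427 0.196 0.049] rect c [430. 174.] size [57. 86.] ang 7.6
[268 242  18  22 342] mean [0.476 0.274 0.049] rect c [477. 265.] size [56. 60.] ang 18.3
[268 265  20  24 417] mean [0.447 0.396 0.05 ] rect c [448. 388.] size [58. 63.] ang 4.4
dfloor z 0.008067757794691932
```

>>> play_rows(
  motion=[
    {"offset": [0, 0, 0], "angular": [0, -9.4, 0]},
    {"offset": [0, 0, 0], "angular": [0, -9.4, 0]},
    {"offset": [0, 0, 0], "angular": [0, -9.4, 0]},
    {"offset": [0, 0, 0], "angular": [0, -9.4, 0]},
    {"offset": [0, 0, 0], "angular": [0, -9.4, 0]},
    {"offset": [0, 0, 0], "angular": [0, -9.4, 0]},
    {"offset": [0, 0, 0], "angular": [0, -9.7, 0]},
    {"offset": [0, 0, 0], "angular": [0, 0, 0]},
  ],
  claw=-1,
)

```text
t: 1.1
eef_pos: [0.2327, -0.5255, 0.2073]
orientation: [[1.0, -0.0, 0.002], [-0.002, 0.001, 1.0], [-0.0, -1.0, 0.001]]
force: [-0.2, -0.1, -0.4]
gripper_width: 1.002
```

>>> play_rows(
  motion=[
    {"offset": [38, 0, 45]},
    {"offset": [38, 0, 45]},
    {"offset": [38, 0, 45]},
    {"offset": [38, 0, 45]},
    {"offset": [38, 0, 45]},
    {"offset": [0, 0, 48]},
    {"offset": [0, 0, 48]},
    {"offset": [0, 0, 48]},
    {"offset": [0, 0, 48]},
    {"offset": [0, 0, 48]},
    {"offset": [0, 0, 48]},
    {"offset": [0, 0, 48]},
    {"offset": [0, 0, 48]},
    {"offset": [0, 0, 48]},
    {"offset": [5, 35, 47]},
    {"offset": [0, 40, 0]},
    {"offset": [0, 0, 0]},
    {"offset": [0, 0, 0]},
  ],
)

```text
invalid input
```

```bash
cat >> h.py <<'E'
def look():
    W,P={},{}
    for n in('top','side'):
        p,d,c=cap(n); W[n]=cloud(d,c); P[n]=p
    return W,P
def jarsee(W,lo=(.3,-.1),hi=(.75,.5)):
    # tops by top camera: z .05-.08 band, bench jars
    w=W['top'];z,X,Y=w[...,2],w[...,0],w[...,1]
    rect(w,(z>.05)&(z<.08)&(X>lo[0])&(X<hi[0])&(Y>lo[1])&(Y<hi[1]),60)
    w=W['side'];z,X,Y=w[...,2],w[...,0],w[...,1]
    print('side');rect(w,(z>.02)&(z<.075)&(X>lo[0])&(X<hi[0])&(Y>lo[1])&(Y<hi[1]),100)
E
python3 - <<'E'
from h import *
W,P=look();jarsee(W,(.35,.08),(.55,.5));s=manip.observe();print(s['t'],s['eef_pos'],s['force'],getattr(manip,'pinch_z',None))
save(P['side'],'s1.png',(180,100,400,320),3)
E
```

```text
[255 207  14  15 167] mean [0.477 0.255 0.066] rect c [478. 255.] size [58. 52.] ang 3.5
[223 213  14  15 167] mean [0.447 0.379 0.065] rect c [447. 379.] size [56. 52.] ang 3.5
[274 220  14  15 167] mean [0.428 0.177 0.066] rect c [430. 177.] size [58. 51.] ang 3.4
side
[286 231  19  21 314] mean [0.428 0.195 0.051] rect c [432. 171.] size [57. 93.] ang 13.2
[268 242  18  21 327] mean [0.476 0.273 0.051] rect c [477. 264.] size [61. 56.] ang 80.7
[268 265  20  24 398] mean [0.446 0.396 0.052] rect c [448. 387.] size [59. 59.] ang 20.0
1.2 [ 0.23270428 -0.52558627  0.20750697] [ 0.14585986  0.02326113 -0.71437965] 0.0187
```

Angular must be given.

>>> play_rows(
  motion=[
    {"offset": [38, 0, 45], "angular": [0, 0, 0]},
    {"offset": [38, 0, 45], "angular": [0, 0, 0]},
    {"offset": [38, 0, 45], "angular": [0, 0, 0]},
    {"offset": [38, 0, 45], "angular": [0, 0, 0]},
    {"offset": [38, 0, 45], "angular": [0, 0, 0]},
    {"offset": [0, 0, 48], "angular": [0, 0, 0]},
    {"offset": [0, 0, 48], "angular": [0, 0, 0]},
    {"offset": [0, 0, 48], "angular": [0, 0, 0]},
    {"offset": [0, 0, 48], "angular": [0, 0, 0]},
    {"offset": [0, 0, 48], "angular": [0, 0, 0]},
    {"offset": [0, 0, 48], "angular": [0, 0, 0]},
    {"offset": [0, 0, 48], "angular": [0, 0, 0]},
    {"offset": [0, 0, 48], "angular": [0, 0, 0]},
    {"offset": [0, 0, 48], "angular": [0, 0, 0]},
    {"offset": [5, 35, 47], "angular": [0, 0, 0]},
    {"offset": [0, 40, 0], "angular": [0, 0, 0]},
    {"offset": [0, 0, 0], "angular": [0, 0, 0]},
    {"offset": [0, 0, 0], "angular": [0, 0, 0]},
  ],
)

```text
t: 3.45
eef_pos: [0.4285, 0.1779, 0.1339]
orientation: [[1.0, 0.001, 0.002], [-0.002, 0.0, 1.0], [0.001, -1.0, 0.0]]
force: [0.1, 0.4, -0.0]
gripper_width: 1.0
```

```bash
python3 - <<'E'
from h import *
W,P=look();jarsee(W,(.35,.08),(.55,.5))
save(P['side'],'s1.png',(180,100,400,320),2.7)
E
```

```text
[255 207  14  15 168] mean [0.477 0.255 0.065] rect c [477. 255.] size [59. 52.] ang 4.2
[223 213  14  15 172] mean [0.447 0.379 0.065] rect c [448. 379.] size [56. 52.] ang 4.3
side
[286 231  19  22 312] mean [0.428 0.195 0.051] rect c [432. 170.] size [57. 97.] ang 13.1
[268 242  18  21 327] mean [0.476 0.274 0.051] rect c [477. 264.] size [56. 62.] ang 13.4
[268 265  20  24 396] mean [0.447 0.396 0.052] rect c [448. 388.] size [58. 59.] ang 14.8
```

View pics/s1.png

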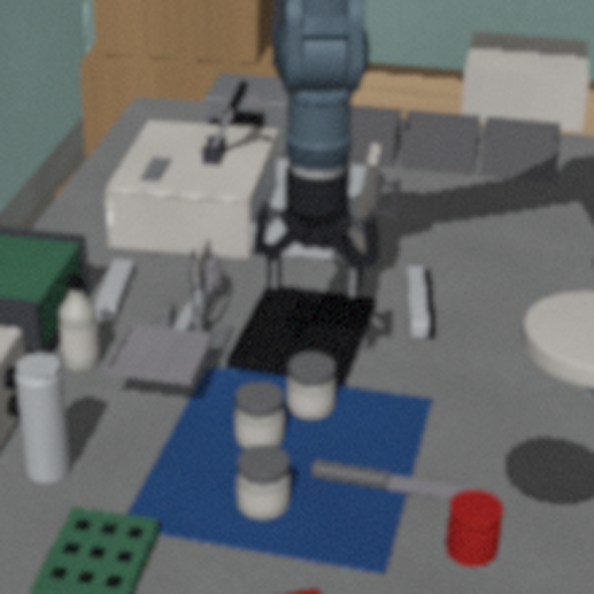

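>>> play_rows(
  motion=[
    {"offset": [0, 35, 0], "angular": [0, 0, 0]},
    {"offset": [0, 35, 0], "angular": [0, 0, 0]},
    {"offset": [0, 30, 0], "angular": [0, 0, 0]},
    {"offset": [0, 19, 0], "angular": [0, 0, 0]},
    {"offset": [0, 0, 0], "angular": [0, 0, 0]},
    {"offset": [0, 0, 0], "angular": [0, 0, 0]},
  ],
)

```text
t: 4.3
eef_pos: [0.4297, 0.1782, 0.0153]
orientation: [[1.0, 0.003, 0.001], [-0.001, 0.001, 1.0], [0.003, -1.0, 0.001]]
force: [0.6, 0.4, 0.5]
gripper_width: 0.997
```

>>> play_rows(
  motion=[
    {"offset": [0, 0, 0], "angular": [0, 0, 0]},
    {"offset": [0, 0, 0], "angular": [0, 0, 0]},
    {"offset": [0, 0, 0], "angular": [0, 0, 0]},
    {"offset": [0, 0, 0], "angular": [0, 0, 0]},
    {"offset": [0, 0, 0], "angular": [0, 0, 0]},
    {"offset": [0, 0, 0], "angular": [0, 0, 0]},
    {"offset": [0, 0, 0], "angular": [0, 0, 0]},
    {"offset": [0, 0, 0], "angular": [0, 0, 0]},
  ],
  claw=1,
)

```text
t: 5.3
eef_pos: [0.4294, 0.1784, 0.0152]
orientation: [[1.0, 0.003, 0.0], [-0.0, 0.0, 1.0], [0.003, -1.0, 0.0]]
force: [-0.8, -0.7, 7.4]
gripper_width: 0.663
```

>>> play_rows(
  motion=[
    {"offset": [0, -20, 0], "angular": [0, 0, 0]},
    {"offset": [0, -32, 0], "angular": [0, 0, 0]},
    {"offset": [0, -32, 0], "angular": [0, 0, 0]},
    {"offset": [0, -31, 0], "angular": [0, 0, 0]},
    {"offset": [37, 0, 2], "angular": [0, 0, 0]},
    {"offset": [37, 0, 3], "angular": [0, 0, 0]},
    {"offset": [37, 0, 2], "angular": [0, 0, 0]},
    {"offset": [37, 0, 3], "angular": [0, 0, 0]},
    {"offset": [37, 0, 2], "angular": [0, 0, 0]},
    {"offset": [0, 0, 0], "angular": [0, 0, 0]},
    {"offset": [0, 0, 0], "angular": [0, 0, 0]},
    {"offset": [0, 0, 0], "angular": [0, 0, 0]},
  ],
)

```text
t: 6.8
eef_pos: [0.6115, 0.19, 0.1286]
orientation: [[1.0, -0.002, -0.0], [0.0, -0.0, 1.0], [-0.002, -1.0, -0.0]]
force: [-0.4, -0.1, -4.2]
gripper_width: 0.658
```

```bash
python3 - <<'E'
from h import *
W,P=look();w=W['side'];z,X,Y=w[...,2],w[...,0],w[...,1]
s=manip.observe();e=s['eef_pos'];print(e,s['force'],s['gripper_width'])
m=(np.hypot(X-e[0],Y-e[1])<.05)&(z<e[2]+.02)&(z>.08)
print('held bottom z',np.nanpercentile(z[m],[1,5,50]))
save(P['side'],'s2.png',(180,100,330,260),3)
E
```

```text
[0.61204041 0.19008676 0.12894989] [-0.6442572  -0.15865762 -4.979247  ] 0.6564363476700071
held bottom z [0.11680878 0.11751005 0.13345638]
```

View pics/s2.png

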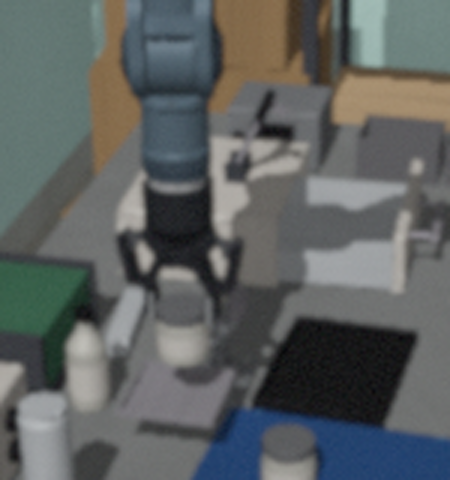

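>>> play_rows(
  motion=[
    {"offset": [4, 22, 0], "angular": [0, 0, 0]},
    {"offset": [0, 20, 0], "angular": [0, 0, 0]},
    {"offset": [0, 10, 0], "angular": [0, 0, 0]},
    {"offset": [0, 5, 0], "angular": [0, 0, 0]},
    {"offset": [0, 0, 0], "angular": [0, 0, 0]},
    {"offset": [0, 0, 0], "angular": [0, 0, 0]},
  ],
)

```text
t: 7.65
eef_pos: [0.6176, 0.1902, 0.073]
orientation: [[1.0, 0.002, 0.0], [-0.0, 0.0, 1.0], [0.002, -1.0, 0.0]]
force: [-1.4, -0.8, -1.4]
gripper_width: 0.659
```

>>> play_rows(
  motion=[
    {"offset": [0, 0, 0], "angular": [0, 0, 0]},
    {"offset": [0, 0, 0], "angular": [0, 0, 0]},
    {"offset": [0, 0, 0], "angular": [0, 0, 0]},
    {"offset": [0, 0, 0], "angular": [0, 0, 0]},
    {"offset": [0, 0, 0], "angular": [0, 0, 0]},
    {"offset": [0, 0, 0], "angular": [0, 0, 0]},
    {"offset": [0, -30, 0], "angular": [0, 0, 0]},
    {"offset": [0, -35, 0], "angular": [0, 0, 0]},
    {"offset": [0, -20, 0], "angular": [0, 0, 0]},
    {"offset": [0, 0, 0], "angular": [0, 0, 0]},
    {"offset": [0, 0, 0], "angular": [0, 0, 0]},
    {"offset": [0, 0, 0], "angular": [0, 0, 0]},
  ],
  claw=-1,
)

```text
t: 9.15
eef_pos: [0.616, 0.1898, 0.1551]
orientation: [[1.0, -0.003, 0.0], [-0.0, -0.001, 1.0], [-0.003, -1.0, -0.001]]
force: [-0.1, -0.5, -0.1]
gripper_width: 1.0
```

```bash
cat >> h.py <<'E'
def panlook(tag):
    W,P=look();w=W['side'];z,X,Y=w[...,2],w[...,0],w[...,1]
    s=manip.observe();print(s['t'],s['eef_pos'],s['force'],s['gripper_width'])
    m=(X>.57)&(X<.67)&(Y>.14)&(Y<.25)&(z<.12)&(z>.02)
    mj=(np.hypot(X-.62,Y-.19)<.05)&(z>.065)&(z<.125); q=w[mj]; print('jar n',mj.sum(),'med',np.round(np.median(q,0),3) if len(q) else 0,'ztop',np.round(np.percentile(q[:,2],[90,97]),3) if len(q) else 0)
    # pan corner nearest camera (+y edge): floor points off jar
    me=(X>.565)&(X<.675)&(Y>.222)&(Y<.24)&(z>.02)&(z<.08); print('pan edge z',np.round(np.nanmedian(z[me]),4),me.sum(), '(start ref:',ref(),')')
    save(P['side'],tag,(180,100,330,260),3)
    return W,P
def ref():
    w=np.load('side0.npz')['W'];z,X,Y=w[...,2],w[...,0],w[...,1]
    me=(X>.565)&(X<.675)&(Y>.222)&(Y<.24)&(z>.02)&(z<.08);return np.round(np.nanmedian(z[me]),4),me.sum()
E
python3 -c "
from h import *
W,P=panlook('s3.png');jarsee(W,(.35,.08),(.55,.5))"
```

```text
9.25 [0.61627296 0.18989449 0.15551734] [-0.50325002  0.12190471 -0.33149553] 0.9989027210791067
jar n 259 med [0.614 0.21  0.095] ztop [0.1   0.101]
pan edge z 0.037 112 (start ref: (np.float64(0.0599), np.int64(68)) )
[255 207  14  15 169] mean [0.477 0.255 0.065] rect c [478. 255.] size [57. 52.] ang 4.3
[223 213  15  15 170] mean [0.447 0.379 0.065] rect c [447. 380.] size [56. 55.] ang 79.5
side
[268 242  18  22 330] mean [0.476 0.273 0.051] rect c [477. 265.] size [56. 60.] ang 8.0
[268 265  20  24 395] mean [0.447 0.396 0.052] rect c [448. 386.] size [62. 57.] ang 81.9
```

View pics/s3.png

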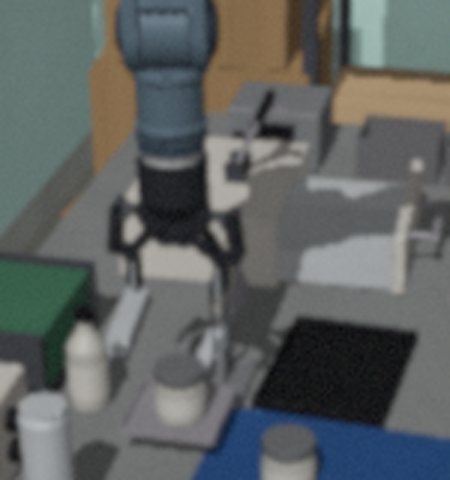

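>>> play_rows(
  motion=[
    {"offset": [0, 40, 0], "angular": [0, 0, 0]},
    {"offset": [0, 35, 0], "angular": [0, 0, 0]},
    {"offset": [0, 20, 0], "angular": [0, 0, 0]},
    {"offset": [0, 8, 0], "angular": [0, 0, 0]},
    {"offset": [0, 0, 0], "angular": [0, 0, 0]},
    {"offset": [0, 0, 0], "angular": [0, 0, 0]},
  ],
)

```text
t: 10.0
eef_pos: [0.618, 0.1903, 0.055]
orientation: [[1.0, 0.002, 0.0], [-0.0, 0.0, 1.0], [0.002, -1.0, 0.0]]
force: [-0.4, -0.3, 0.1]
gripper_width: 0.999
```

>>> play_rows(
  motion=[
    {"offset": [0, 0, 0], "angular": [0, 0, 0]},
    {"offset": [0, 0, 0], "angular": [0, 0, 0]},
    {"offset": [0, 0, 0], "angular": [0, 0, 0]},
    {"offset": [0, 0, 0], "angular": [0, 0, 0]},
    {"offset": [0, 0, 0], "angular": [0, 0, 0]},
    {"offset": [0, 0, 0], "angular": [0, 0, 0]},
    {"offset": [0, -20, 0], "angular": [0, 0, 0]},
    {"offset": [0, -32, 0], "angular": [0, 0, 0]},
    {"offset": [0, -32, 0], "angular": [0, 0, 0]},
    {"offset": [0, -32, 0], "angular": [0, 0, 0]},
    {"offset": [-40, 0, 0], "angular": [0, 0, 0]},
    {"offset": [-42, 0, 0], "angular": [0, 0, 0]},
    {"offset": [-42, 0, 0], "angular": [0, 0, 0]},
    {"offset": [-42, 0, 0], "angular": [0, 0, 0]},
    {"offset": [0, 0, 0], "angular": [0, 0, 0]},
    {"offset": [0, 0, 0], "angular": [0, 0, 0]},
  ],
  claw=1,
)

```text
t: 12.0
eef_pos: [0.4512, 0.1901, 0.1696]
orientation: [[1.0, 0.0, 0.0], [-0.0, -0.0, 1.0], [0.0, -1.0, -0.0]]
force: [1.3, 0.2, -3.9]
gripper_width: 0.655
```

>>> play_rows(
  motion=[
    {"offset": [0, 0, -35], "angular": [0, 0, 0]},
    {"offset": [0, 0, -47], "angular": [0, 0, 0]},
    {"offset": [0, 0, -47], "angular": [0, 0, 0]},
    {"offset": [0, 0, -47], "angular": [0, 0, 0]},
    {"offset": [0, 0, -47], "angular": [0, 0, 0]},
    {"offset": [0, 0, -47], "angular": [0, 0, 0]},
    {"offset": [0, 0, -47], "angular": [0, 0, 0]},
    {"offset": [0, 0, -47], "angular": [0, 0, 0]},
    {"offset": [0, 0, -47], "angular": [0, 0, 0]},
    {"offset": [0, 0, -47], "angular": [0, 0, 0]},
    {"offset": [0, 0, -47], "angular": [0, 0, 0]},
    {"offset": [0, 0, -47], "angular": [0, 0, 0]},
    {"offset": [30, 0, -38], "angular": [0, 0, 0]},
    {"offset": [29, 0, 0], "angular": [0, 0, 0]},
    {"offset": [0, 0, 0], "angular": [0, 0, 0]},
    {"offset": [0, 0, 0], "angular": [0, 0, 0]},
  ],
)

```text
t: 14.0
eef_pos: [0.5098, -0.4003, 0.169]
orientation: [[1.0, -0.001, 0.0], [-0.0, 0.0, 1.0], [-0.001, -1.0, 0.0]]
force: [0.2, 0.2, -3.6]
gripper_width: 0.652
```

```bash
python3 - <<'E'
from h import *
W,P=look();w=W['side'];z,X,Y=w[...,2],w[...,0],w[...,1]
s=manip.observe();e=s['eef_pos'];print(e,s['force'],s['gripper_width'])
m=(np.hypot(X-e[0],Y-e[1])<.045)&(z<e[2]+.03)&(z>.1)
print('held bottom z',np.nanpercentile(z[m],[1,5,50]))
jarsee(W,(.35,.08),(.55,.5))
a=cv2.resize(P['side'][60:240,220:400],None,fx=2.2,fy=2.2);b=cv2.resize(P['top'][110:290,340:520],None,fx=2.2,fy=2.2)
cv2.imwrite('pics/d1.png',np.hstack([a,b])[:,:,::-1])
E
```

```text
[ 0.5093466  -0.39997205  0.16957677] [-0.21303976 -0.20377198 -3.85380963] 0.6470808560295869
held bottom z [0.14969755 0.15164939 0.17344023]
[255 207  14  15 169] mean [0.477 0.255 0.065] rect c [477. 255.] size [57. 52.] ang 3.6
[223 213  14  15 171] mean [0.447 0.379 0.065] rect c [448. 379.] size [55. 52.] ang 4.7
side
[268 242  18  21 327] mean [0.476 0.273 0.051] rect c [478. 265.] size [59. 61.] ang 40.9
[268 265  20  24 394] mean [0.447 0.396 0.052] rect c [448. 385.] size [58. 64.] ang 17.6
```

View pics/d1.png

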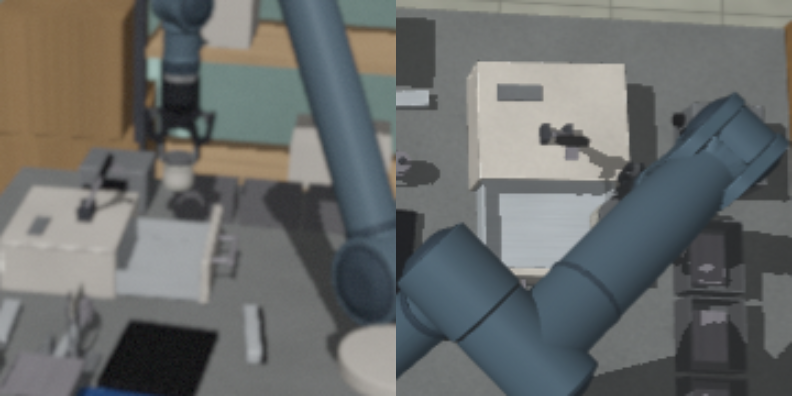

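>>> play_rows(
  motion=[
    {"offset": [0, 35, 0], "angular": [0, 0, 0]},
    {"offset": [0, 35, 0], "angular": [0, 0, 0]},
    {"offset": [0, 35, 0], "angular": [0, 0, 0]},
    {"offset": [0, 22, 0], "angular": [0, 0, 0]},
    {"offset": [0, 7, 0], "angular": [0, 0, 0]},
    {"offset": [0, 4, 0], "angular": [0, 0, 0]},
    {"offset": [0, 0, 0], "angular": [0, 0, 0]},
    {"offset": [0, 0, 0], "angular": [0, 0, 0]},
  ],
)

```text
t: 15.1
eef_pos: [0.5105, -0.4006, 0.033]
orientation: [[1.0, 0.002, 0.0], [-0.0, -0.002, 1.0], [0.002, -1.0, -0.002]]
force: [-0.9, 0.1, -4.4]
gripper_width: 0.653
```

>>> play_rows(
  motion=[
    {"offset": [0, 3, 0], "angular": [0, 0, 0]},
    {"offset": [0, 2, 0], "angular": [0, 0, 0]},
    {"offset": [0, 0, 0], "angular": [0, 0, 0]},
    {"offset": [0, 0, 0], "angular": [0, 0, 0]},
  ],
)

```text
t: 15.6
eef_pos: [0.5108, -0.4003, 0.0283]
orientation: [[1.0, 0.002, 0.0], [-0.0, -0.001, 1.0], [0.002, -1.0, -0.001]]
force: [0.3, 1.9, 7.0]
gripper_width: 0.654
```

>>> play_rows(
  motion=[
    {"offset": [0, 0, 0], "angular": [0, 0, 0]},
    {"offset": [0, 0, 0], "angular": [0, 0, 0]},
    {"offset": [0, 0, 0], "angular": [0, 0, 0]},
    {"offset": [0, 0, 0], "angular": [0, 0, 0]},
    {"offset": [0, 0, 0], "angular": [0, 0, 0]},
    {"offset": [0, -20, 0], "angular": [0, 0, 0]},
    {"offset": [0, -40, 0], "angular": [0, 0, 0]},
    {"offset": [0, -40, 0], "angular": [0, 0, 0]},
    {"offset": [0, -40, 0], "angular": [0, 0, 0]},
    {"offset": [-40, 0, 47], "angular": [0, 0, 0]},
    {"offset": [0, 0, 55], "angular": [0, 0, 0]},
    {"offset": [0, 0, 55], "angular": [0, 0, 0]},
    {"offset": [0, 0, 55], "angular": [0, 0, 0]},
    {"offset": [0, 0, 55], "angular": [0, 0, 0]},
    {"offset": [0, 0, 55], "angular": [0, 0, 0]},
    {"offset": [0, 0, 55], "angular": [0, 0, 0]},
    {"offset": [0, 0, 55], "angular": [0, 0, 0]},
    {"offset": [0, 0, 55], "angular": [0, 0, 0]},
    {"offset": [0, 0, 55], "angular": [0, 0, 0]},
    {"offset": [0, 0, 0], "angular": [0, 0, 0]},
  ],
  claw=-1,
)

```text
t: 18.1
eef_pos: [0.4697, 0.1454, 0.1669]
orientation: [[1.0, 0.001, -0.006], [0.006, 0.001, 1.0], [0.001, -1.0, 0.001]]
force: [1.2, -0.6, 0.1]
gripper_width: 1.002
```

```bash
python3 - <<'E'
from h import *
W,P=look();jarsee(W,(.35,.08),(.55,.5))
print('drawer');w=W['top'];z,X,Y=w[...,2],w[...,0],w[...,1]
rect(w,(z>.055)&(z<.1)&(X>.44)&(X<.57)&(Y<-.2)&(Y>-.46),40)
rect(w,(z>.07)&(X>.4)&(X<.46)&(Y<-.2)&(Y>-.46),40)
E
```

```text
[247 200  15  15 169] mean [0.505 0.286 0.065] rect c [506. 287.] size [56. 55.] ang 28.0
[223 213  15  15 172] mean [0.447 0.379 0.065] rect c [447. 378.] size [55. 55.] ang 86.4
side
[257 246  31  42 738] mean [0.474 0.352 0.052] rect c [479. 338.] size [ 58. 175.] ang 32.2
drawer
[420 208  16  15 183] mean [ 0.509 -0.399  0.073] rect c [ 509. -399.] size [55. 57.] ang 45.2
[379 231  67   6 304] mean [ 0.429 -0.333  0.087] rect c [ 430. -331.] size [ 17. 257.] ang 2.0
```

>>> play_rows(
  motion=[
    {"offset": [12, 0, 47], "angular": [0, 0, 0]},
    {"offset": [12, 0, 47], "angular": [0, 0, 0]},
    {"offset": [11, 0, 46], "angular": [0, 0, 0]},
    {"offset": [0, 40, 0], "angular": [0, 0, 0]},
    {"offset": [0, 40, 0], "angular": [0, 0, 0]},
    {"offset": [0, 35, 0], "angular": [0, 0, 0]},
    {"offset": [0, 25, 0], "angular": [0, 0, 0]},
    {"offset": [0, 12, 0], "angular": [0, 0, 0]},
    {"offset": [0, 0, 0], "angular": [0, 0, 0]},
    {"offset": [0, 0, 0], "angular": [0, 0, 0]},
  ],
)

```text
t: 19.45
eef_pos: [0.5063, 0.2821, 0.016]
orientation: [[1.0, 0.002, 0.001], [-0.001, 0.001, 1.0], [0.002, -1.0, 0.001]]
force: [0.4, 0.0, 0.8]
gripper_width: 0.996
```

>>> play_rows(
  motion=[
    {"offset": [0, 0, 4], "angular": [0, 0, 0]},
    {"offset": [0, 0, 0], "angular": [0, 0, 0]},
    {"offset": [0, 0, 0], "angular": [0, 0, 0]},
    {"offset": [0, 0, 0], "angular": [0, 0, 0]},
    {"offset": [0, 0, 0], "angular": [0, 0, 0]},
    {"offset": [0, 0, 0], "angular": [0, 0, 0]},
    {"offset": [0, 0, 0], "angular": [0, 0, 0]},
    {"offset": [0, -20, 0], "angular": [0, 0, 0]},
    {"offset": [0, -32, 0], "angular": [0, 0, 0]},
    {"offset": [0, -32, 0], "angular": [0, 0, 0]},
    {"offset": [0, -31, 0], "angular": [0, 0, 0]},
    {"offset": [37, 0, -32], "angular": [0, 0, 0]},
    {"offset": [37, 0, -32], "angular": [0, 0, 0]},
    {"offset": [36, 0, -32], "angular": [0, 0, 0]},
    {"offset": [0, 0, 0], "angular": [0, 0, 0]},
    {"offset": [0, 0, 0], "angular": [0, 0, 0]},
    {"offset": [0, 0, 0], "angular": [0, 0, 0]},
  ],
  claw=1,
)

```text
t: 21.58
eef_pos: [0.6139, 0.191, 0.1297]
orientation: [[1.0, -0.001, -0.001], [0.001, -0.0, 1.0], [-0.001, -1.0, -0.0]]
force: [0.1, 0.1, -1.5]
gripper_width: 0.664
```

```bash
cat >> h.py <<'E'
def held():
    W,P=look();w=W['side'];z,X,Y=w[...,2],w[...,0],w[...,1]
    s=manip.observe();e=s['eef_pos'];print(s['t'],e,s['force'],s['gripper_width'])
    m=(np.hypot(X-e[0],Y-e[1])<.045)&(z<e[2]+.02)&(z>.08)
    print('held bottom z',np.nanpercentile(z[m],[1,5,50]),m.sum()); return W,P
E
python3 -c "
from h import *
held()"
```

```text
21.675 [0.61416344 0.19094651 0.12985484] [ 0.05453777 -0.42256021 -2.28071701] 0.6617317355491705
held bottom z [0.11543424 0.11786655 0.13378676] 148
```

Lighter one (~1.5–2.3 N). Place on the pan.

>>> play_rows(
  motion=[
    {"offset": [3, 22, 0], "angular": [0, 0, 0]},
    {"offset": [0, 20, 0], "angular": [0, 0, 0]},
    {"offset": [0, 10, 0], "angular": [0, 0, 0]},
    {"offset": [0, 5, 0], "angular": [0, 0, 0]},
    {"offset": [0, 0, 0], "angular": [0, 0, 0]},
    {"offset": [0, 0, 0], "angular": [0, 0, 0]},
  ],
)

```text
t: 22.42
eef_pos: [0.6185, 0.1903, 0.0739]
orientation: [[1.0, 0.001, 0.0], [-0.0, 0.0, 1.0], [0.001, -1.0, 0.0]]
force: [-1.5, 0.5, 1.3]
gripper_width: 0.657
```

>>> play_rows(
  motion=[
    {"offset": [0, 0, 0], "angular": [0, 0, 0]},
    {"offset": [0, 0, 0], "angular": [0, 0, 0]},
    {"offset": [0, 0, 0], "angular": [0, 0, 0]},
    {"offset": [0, 0, 0], "angular": [0, 0, 0]},
    {"offset": [0, 0, 0], "angular": [0, 0, 0]},
    {"offset": [0, 0, 0], "angular": [0, 0, 0]},
    {"offset": [0, -30, 0], "angular": [0, 0, 0]},
    {"offset": [0, -35, 0], "angular": [0, 0, 0]},
    {"offset": [0, -20, 0], "angular": [0, 0, 0]},
    {"offset": [0, 0, 0], "angular": [0, 0, 0]},
    {"offset": [0, 0, 0], "angular": [0, 0, 0]},
    {"offset": [0, 0, 0], "angular": [0, 0, 0]},
    {"offset": [0, 0, 0], "angular": [0, 0, 0]},
  ],
  claw=-1,
)

```text
t: 24.05
eef_pos: [0.6174, 0.1899, 0.1566]
orientation: [[1.0, -0.002, 0.0], [-0.0, -0.0, 1.0], [-0.002, -1.0, -0.0]]
force: [-0.3, 0.1, 0.5]
gripper_width: 1.001
```

```bash
python3 -c "
from h import *
W,P=panlook('s4.png');jarsee(W,(.35,.08),(.55,.5))"
```

```text
24.15 [0.61768001 0.18999276 0.15712123] [ 0.04362369 -0.59748228  0.39945789] 0.9985059661157387
jar n 364 med [0.613 0.213 0.104] ztop [0.123 0.124]
pan edge z 0.0609 94 (start ref: (np.float64(0.0599), np.int64(68)) )
[223 213  14  15 168] mean [0.447 0.379 0.066] rect c [447. 379.] size [56. 53.] ang 6.8
side
[268 265  20  23 395] mean [0.447 0.396 0.052] rect c [449. 387.] size [59. 62.] ang 42.6
```

>>> play_rows(
  motion=[
    {"offset": [0, 35, 0], "angular": [0, 0, 0]},
    {"offset": [0, 30, 0], "angular": [0, 0, 0]},
    {"offset": [0, 14, 0], "angular": [0, 0, 0]},
    {"offset": [0, 0, 0], "angular": [0, 0, 0]},
    {"offset": [0, 0, 0], "angular": [0, 0, 0]},
  ],
)

```text
t: 24.78
eef_pos: [0.6191, 0.1902, 0.0802]
orientation: [[1.0, 0.002, 0.0], [-0.0, 0.0, 1.0], [0.002, -1.0, 0.0]]
force: [0.8, -0.5, -0.5]
gripper_width: 1.004
```

>>> play_rows(
  motion=[
    {"offset": [0, 0, 0], "angular": [0, 0, 0]},
    {"offset": [0, 0, 0], "angular": [0, 0, 0]},
    {"offset": [0, 0, 0], "angular": [0, 0, 0]},
    {"offset": [0, 0, 0], "angular": [0, 0, 0]},
    {"offset": [0, 0, 0], "angular": [0, 0, 0]},
    {"offset": [0, 0, 0], "angular": [0, 0, 0]},
    {"offset": [0, -20, 0], "angular": [0, 0, 0]},
    {"offset": [0, -30, 0], "angular": [0, 0, 0]},
    {"offset": [0, -30, 0], "angular": [0, 0, 0]},
    {"offset": [-37, 0, 0], "angular": [0, 0, 0]},
    {"offset": [-38, 0, 0], "angular": [0, 0, 0]},
    {"offset": [-38, 0, 0], "angular": [0, 0, 0]},
    {"offset": [-38, 0, 0], "angular": [0, 0, 0]},
    {"offset": [0, 0, -45], "angular": [0, 0, 0]},
    {"offset": [0, 0, -45], "angular": [0, 0, 0]},
    {"offset": [0, 0, -45], "angular": [0, 0, 0]},
    {"offset": [0, 0, -45], "angular": [0, 0, 0]},
    {"offset": [0, 0, -45], "angular": [0, 0, 0]},
    {"offset": [0, 0, 0], "angular": [0, 0, 0]},
    {"offset": [0, 0, 0], "angular": [0, 0, 0]},
  ],
  claw=1,
)

```text
t: 27.28
eef_pos: [0.4659, -0.0345, 0.1581]
orientation: [[1.0, -0.002, 0.001], [-0.001, 0.001, 1.0], [-0.002, -1.0, 0.001]]
force: [-0.3, -0.0, -1.0]
gripper_width: 0.656
```

```bash
python3 -c "
from h import *
held()"
```

```text
27.375 [ 0.46634429 -0.03383081  0.15841012] [-0.12133107 -0.16758468 -2.04996866] 0.6556884481367792
held bottom z [0.13462888 0.1401711  0.15797014] 166
```

>>> play_rows(
  motion=[
    {"offset": [0, 35, 0], "angular": [0, 0, 0]},
    {"offset": [0, 35, 0], "angular": [0, 0, 0]},
    {"offset": [0, 32, 0], "angular": [0, 0, 0]},
    {"offset": [0, 20, 0], "angular": [0, 0, 0]},
    {"offset": [0, 8, 0], "angular": [0, 0, 0]},
    {"offset": [0, 3, 0], "angular": [0, 0, 0]},
    {"offset": [0, 0, 0], "angular": [0, 0, 0]},
    {"offset": [0, 0, 0], "angular": [0, 0, 0]},
  ],
)

```text
t: 28.38
eef_pos: [0.4678, -0.035, 0.0266]
orientation: [[1.0, 0.002, 0.0], [-0.0, -0.0, 1.0], [0.002, -1.0, -0.0]]
force: [-0.2, -0.1, -1.6]
gripper_width: 0.65
```

>>> play_rows(
  motion=[
    {"offset": [0, 3, 0], "angular": [0, 0, 0]},
    {"offset": [0, 0, 0], "angular": [0, 0, 0]},
    {"offset": [0, 0, 0], "angular": [0, 0, 0]},
  ],
)

```text
t: 28.75
eef_pos: [0.4679, -0.0352, 0.0237]
orientation: [[1.0, 0.002, 0.0], [-0.0, -0.0, 1.0], [0.002, -1.0, -0.0]]
force: [-0.9, 0.4, 6.1]
gripper_width: 0.654
```

>>> play_rows(
  motion=[
    {"offset": [0, 0, 0], "angular": [0, 0, 0]},
    {"offset": [0, 0, 0], "angular": [0, 0, 0]},
    {"offset": [0, 0, 0], "angular": [0, 0, 0]},
    {"offset": [0, 0, 0], "angular": [0, 0, 0]},
    {"offset": [0, 0, 0], "angular": [0, 0, 0]},
    {"offset": [0, -20, 0], "angular": [0, 0, 0]},
    {"offset": [0, -35, 0], "angular": [0, 0, 0]},
    {"offset": [0, -35, 0], "angular": [0, 0, 0]},
    {"offset": [0, -30, 0], "angular": [0, 0, 0]},
    {"offset": [-21, 0, 42], "angular": [0, 0, 0]},
    {"offset": [0, 0, 42], "angular": [0, 0, 0]},
    {"offset": [0, 0, 42], "angular": [0, 0, 0]},
    {"offset": [0, 0, 42], "angular": [0, 0, 0]},
    {"offset": [0, 0, 42], "angular": [0, 0, 0]},
    {"offset": [0, 0, 42], "angular": [0, 0, 0]},
    {"offset": [0, 0, 42], "angular": [0, 0, 0]},
    {"offset": [0, 0, 42], "angular": [0, 0, 0]},
    {"offset": [0, 0, 42], "angular": [0, 0, 0]},
    {"offset": [0, 0, 40], "angular": [0, 0, 0]},
    {"offset": [0, 0, 0], "angular": [0, 0, 0]},
  ],
  claw=-1,
)

```text
t: 31.25
eef_pos: [0.4458, 0.3855, 0.1423]
orientation: [[1.0, 0.0, -0.003], [0.003, 0.0, 1.0], [0.0, -1.0, 0.0]]
force: [-0.4, -0.8, 0.3]
gripper_width: 1.002
```

```bash
python3 -c "
from h import *
W,P=look();jarsee(W,(.35,-.15),(.55,.5));print(manip.observe()['eef_pos'])
print('drawer');w=W['top'];z,X,Y=w[...,2],w[...,0],w[...,1]
rect(w,(z>.055)&(z<.1)&(X>.44)&(X<.57)&(Y<-.2)&(Y>-.46),40)
"
```

```text
[328 214  15  15 175] mean [ 0.466 -0.034  0.066] rect c [467. -34.] size [53. 56.] ang 46.9
side
[268 265  20  23 396] mean [0.446 0.396 0.052] rect c [448. 387.] size [58. 62.] ang 10.9
[0.44577149 0.3829184  0.14235601]
drawer
[420 208  16  15 180] mean [ 0.509 -0.399  0.073] rect c [ 510. -400.] size [56. 56.] ang 49.9
```

>>> play_rows(
  motion=[
    {"offset": [1, 35, -3], "angular": [0, 0, 0]},
    {"offset": [0, 35, 0], "angular": [0, 0, 0]},
    {"offset": [0, 35, 0], "angular": [0, 0, 0]},
    {"offset": [0, 16, 0], "angular": [0, 0, 0]},
    {"offset": [0, 6, 0], "angular": [0, 0, 0]},
    {"offset": [0, 0, 0], "angular": [0, 0, 0]},
    {"offset": [0, 0, 0], "angular": [0, 0, 0]},
  ],
)

```text
t: 32.22
eef_pos: [0.4482, 0.3808, 0.0171]
orientation: [[1.0, 0.002, 0.0], [-0.0, 0.001, 1.0], [0.002, -1.0, 0.001]]
force: [-0.1, -0.4, -1.2]
gripper_width: 1.0
```

>>> play_rows(
  motion=[
    {"offset": [0, 0, 0], "angular": [0, 0, 0]},
    {"offset": [0, 0, 0], "angular": [0, 0, 0]},
    {"offset": [0, 0, 0], "angular": [0, 0, 0]},
    {"offset": [0, 0, 0], "angular": [0, 0, 0]},
    {"offset": [0, 0, 0], "angular": [0, 0, 0]},
    {"offset": [0, 0, 0], "angular": [0, 0, 0]},
    {"offset": [0, -20, 0], "angular": [0, 0, 0]},
    {"offset": [0, -32, 0], "angular": [0, 0, 0]},
    {"offset": [0, -32, 0], "angular": [0, 0, 0]},
    {"offset": [0, -31, 0], "angular": [0, 0, 0]},
    {"offset": [34, 0, -38], "angular": [0, 0, 0]},
    {"offset": [34, 0, -38], "angular": [0, 0, 0]},
    {"offset": [34, 0, -38], "angular": [0, 0, 0]},
    {"offset": [34, 0, -38], "angular": [0, 0, 0]},
    {"offset": [34, 0, -38], "angular": [0, 0, 0]},
    {"offset": [0, 0, 0], "angular": [0, 0, 0]},
    {"offset": [0, 0, 0], "angular": [0, 0, 0]},
    {"offset": [0, 0, 0], "angular": [0, 0, 0]},
  ],
  claw=1,
)

```text
t: 34.48
eef_pos: [0.6158, 0.191, 0.1302]
orientation: [[1.0, -0.002, -0.001], [0.001, -0.0, 1.0], [-0.002, -1.0, -0.0]]
force: [0.2, -0.2, -4.4]
gripper_width: 0.658
```

```bash
python3 -c "
from h import *
held()"
```

```text
34.575 [0.61605927 0.1910703  0.13063427] [ 6.28874911e-01  2.51580200e-03 -4.73503661e+00] 0.6588228875340855
held bottom z [0.11602678 0.11720531 0.13401577] 160
```

>>> play_rows(
  motion=[
    {"offset": [1, 22, 0], "angular": [0, 0, 0]},
    {"offset": [0, 20, 0], "angular": [0, 0, 0]},
    {"offset": [0, 10, 0], "angular": [0, 0, 0]},
    {"offset": [0, 5, 0], "angular": [0, 0, 0]},
    {"offset": [0, 0, 0], "angular": [0, 0, 0]},
    {"offset": [0, 0, 0], "angular": [0, 0, 0]},
  ],
)

```text
t: 35.33
eef_pos: [0.6186, 0.1903, 0.075]
orientation: [[1.0, 0.002, 0.0], [-0.0, 0.0, 1.0], [0.002, -1.0, 0.0]]
force: [-2.0, 0.1, -0.6]
gripper_width: 0.654
```

>>> play_rows(
  motion=[
    {"offset": [0, 0, 0], "angular": [0, 0, 0]},
    {"offset": [0, 0, 0], "angular": [0, 0, 0]},
    {"offset": [0, 0, 0], "angular": [0, 0, 0]},
    {"offset": [0, 0, 0], "angular": [0, 0, 0]},
    {"offset": [0, 0, 0], "angular": [0, 0, 0]},
    {"offset": [0, 0, 0], "angular": [0, 0, 0]},
    {"offset": [0, -30, 0], "angular": [0, 0, 0]},
    {"offset": [0, -35, 0], "angular": [0, 0, 0]},
    {"offset": [0, -20, 0], "angular": [0, 0, 0]},
    {"offset": [0, 0, 0], "angular": [0, 0, 0]},
    {"offset": [0, 0, 0], "angular": [0, 0, 0]},
    {"offset": [0, 0, 0], "angular": [0, 0, 0]},
    {"offset": [0, 0, 0], "angular": [0, 0, 0]},
  ],
  claw=-1,
)

```text
t: 36.95
eef_pos: [0.6174, 0.1899, 0.1577]
orientation: [[1.0, -0.002, 0.0], [-0.0, -0.0, 1.0], [-0.002, -1.0, -0.0]]
force: [0.2, -0.4, 1.3]
gripper_width: 1.001
```

```bash
python3 -c "
from h import *
W,P=panlook('s5.png')"
```

```text
37.05 [0.6177358  0.18996521 0.1581439 ] [0.8059855  0.06697916 0.1472953 ] 0.9995215427125371
jar n 266 med [0.615 0.209 0.094] ztop [0.101 0.102]
pan edge z 0.0372 109 (start ref: (np.float64(0.0599), np.int64(68)) )
```

Pan down: full, goes to the drawer (at y ≈ -0.28).

>>> play_rows(
  motion=[
    {"offset": [0, 40, 0], "angular": [0, 0, 0]},
    {"offset": [0, 35, 0], "angular": [0, 0, 0]},
    {"offset": [0, 20, 0], "angular": [0, 0, 0]},
    {"offset": [0, 9, 0], "angular": [0, 0, 0]},
    {"offset": [0, 0, 0], "angular": [0, 0, 0]},
    {"offset": [0, 0, 0], "angular": [0, 0, 0]},
  ],
)

```text
t: 37.8
eef_pos: [0.619, 0.1902, 0.056]
orientation: [[1.0, 0.002, 0.0], [-0.0, 0.0, 1.0], [0.002, -1.0, 0.0]]
force: [0.3, 0.6, -0.1]
gripper_width: 0.998
```

>>> play_rows(
  motion=[
    {"offset": [0, 0, 0], "angular": [0, 0, 0]},
    {"offset": [0, 0, 0], "angular": [0, 0, 0]},
    {"offset": [0, 0, 0], "angular": [0, 0, 0]},
    {"offset": [0, 0, 0], "angular": [0, 0, 0]},
    {"offset": [0, 0, 0], "angular": [0, 0, 0]},
    {"offset": [0, 0, 0], "angular": [0, 0, 0]},
    {"offset": [0, -20, 0], "angular": [0, 0, 0]},
    {"offset": [0, -32, 0], "angular": [0, 0, 0]},
    {"offset": [0, -32, 0], "angular": [0, 0, 0]},
    {"offset": [0, -32, 0], "angular": [0, 0, 0]},
    {"offset": [-40, 0, 0], "angular": [0, 0, 0]},
    {"offset": [-42, 0, 0], "angular": [0, 0, 0]},
    {"offset": [-42, 0, 0], "angular": [0, 0, 0]},
    {"offset": [-42, 0, 0], "angular": [0, 0, 0]},
    {"offset": [0, 0, 0], "angular": [0, 0, 0]},
    {"offset": [0, 0, 0], "angular": [0, 0, 0]},
  ],
  claw=1,
)

```text
t: 39.8
eef_pos: [0.452, 0.1901, 0.1705]
orientation: [[1.0, -0.0, 0.0], [-0.0, -0.0, 1.0], [-0.0, -1.0, -0.0]]
force: [0.1, 0.3, -4.2]
gripper_width: 0.649
```

>>> play_rows(
  motion=[
    {"offset": [0, 0, -35], "angular": [0, 0, 0]},
    {"offset": [0, 0, -45], "angular": [0, 0, 0]},
    {"offset": [0, 0, -45], "angular": [0, 0, 0]},
    {"offset": [0, 0, -45], "angular": [0, 0, 0]},
    {"offset": [0, 0, -45], "angular": [0, 0, 0]},
    {"offset": [0, 0, -45], "angular": [0, 0, 0]},
    {"offset": [0, 0, -45], "angular": [0, 0, 0]},
    {"offset": [0, 0, -45], "angular": [0, 0, 0]},
    {"offset": [0, 0, -45], "angular": [0, 0, 0]},
    {"offset": [0, 0, -45], "angular": [0, 0, 0]},
    {"offset": [30, 0, -30], "angular": [0, 0, 0]},
    {"offset": [28, 0, 0], "angular": [0, 0, 0]},
    {"offset": [0, 0, 0], "angular": [0, 0, 0]},
    {"offset": [0, 0, 0], "angular": [0, 0, 0]},
  ],
)

```text
t: 41.55
eef_pos: [0.5098, -0.2802, 0.1702]
orientation: [[1.0, -0.001, 0.0], [-0.0, 0.0, 1.0], [-0.001, -1.0, 0.0]]
force: [-1.2, -0.2, -4.7]
gripper_width: 0.657
```

```bash
python3 -c "
from h import *
held()"
```

```text
41.65 [ 0.50937556 -0.27986861  0.17056887] [-0.86879391 -0.30799198 -5.38850611] 0.6532521163661471
held bottom z [0.14985855 0.1511131  0.1713773 ] 139
```

>>> play_rows(
  motion=[
    {"offset": [0, 35, 0], "angular": [0, 0, 0]},
    {"offset": [0, 35, 0], "angular": [0, 0, 0]},
    {"offset": [0, 35, 0], "angular": [0, 0, 0]},
    {"offset": [0, 23, 0], "angular": [0, 0, 0]},
    {"offset": [0, 7, 0], "angular": [0, 0, 0]},
    {"offset": [0, 4, 0], "angular": [0, 0, 0]},
    {"offset": [0, 3, 0], "angular": [0, 0, 0]},
    {"offset": [0, 0, 0], "angular": [0, 0, 0]},
    {"offset": [0, 0, 0], "angular": [0, 0, 0]},
  ],
)

```text
t: 42.78
eef_pos: [0.5103, -0.2802, 0.0294]
orientation: [[1.0, 0.001, 0.0], [-0.0, -0.001, 1.0], [0.001, -1.0, -0.001]]
force: [0.6, 0.3, -4.4]
gripper_width: 0.652
```

>>> play_rows(
  motion=[
    {"offset": [0, 2, 0], "angular": [0, 0, 0]},
    {"offset": [0, 0, 0], "angular": [0, 0, 0]},
    {"offset": [0, 0, 0], "angular": [0, 0, 0]},
  ],
)

```text
t: 43.15
eef_pos: [0.5119, -0.2803, 0.0293]
orientation: [[1.0, 0.004, -0.0], [0.0, -0.001, 1.0], [0.004, -1.0, -0.001]]
force: [-0.9, 2.9, 7.8]
gripper_width: 0.657
```

>>> play_rows(
  motion=[
    {"offset": [0, 0, 0], "angular": [0, 0, 0]},
    {"offset": [0, 0, 0], "angular": [0, 0, 0]},
    {"offset": [0, 0, 0], "angular": [0, 0, 0]},
    {"offset": [0, 0, 0], "angular": [0, 0, 0]},
    {"offset": [0, 0, 0], "angular": [0, 0, 0]},
    {"offset": [0, -20, 0], "angular": [0, 0, 0]},
    {"offset": [0, -40, 0], "angular": [0, 0, 0]},
    {"offset": [0, -40, 0], "angular": [0, 0, 0]},
    {"offset": [0, -40, 0], "angular": [0, 0, 0]},
    {"offset": [-41, 0, -14], "angular": [0, 0, 0]},
    {"offset": [-42, 0, -14], "angular": [0, 0, 0]},
    {"offset": [-42, 0, -14], "angular": [0, 0, 0]},
    {"offset": [-42, 0, -14], "angular": [0, 0, 0]},
    {"offset": [0, 0, 0], "angular": [0, 0, 0]},
    {"offset": [0, 0, 0], "angular": [0, 0, 0]},
  ],
  claw=-1,
)

```text
t: 45.02
eef_pos: [0.3433, -0.336, 0.167]
orientation: [[1.0, 0.001, 0.001], [-0.001, -0.0, 1.0], [0.001, -1.0, -0.0]]
force: [0.6, -0.5, -0.9]
gripper_width: 0.997
```

```bash
cat > chk.py <<'E'
from h import *
W,P=look();s=manip.observe();print(s['t'],s['eef_pos'],s['force'],s['q'])
for n in W:
    w=W[n];z,X,Y=w[...,2],w[...,0],w[...,1];print(n)
    print('tray');rect(w,(z>.05)&(z<.08)&(X>.35)&(X<.58)&(Y>-.15)&(Y<.5),40)
    print('drawer jars');rect(w,(z>.055)&(z<.1)&(X>.455)&(X<.575)&(Y<-.2)&(Y>-.46),40)
    print('front/handle');rect(w,(z>.045)&(X>.36)&(X<.455)&(Y<-.2)&(Y>-.46),10)
a=cv2.resize(P['side'][60:240,220:400],None,fx=2.2,fy=2.2);b=cv2.resize(P['top'][110:290,340:520],None,fx=2.2,fy=2.2)
import sys;cv2.imwrite('pics/'+sys.argv[1],np.hstack([a,b])[:,:,::-1])
E
python3 chk.py c1.png
```

```text
45.125 [ 0.34376884 -0.33572804  0.16685044] [ 0.65855854  0.01058389 -0.22006192] [-9.05865829e-01  2.04072483e-01 -2.63854830e-01  1.10239003e+00
  2.58880332e-04  6.64097954e-01]
top
tray
[267 189  28   6  92] mean [0.572 0.187 0.062] rect c [572. 186.] size [ 15. 108.] ang 0.5
[328 214  15  15 173] mean [ 0.466 -0.034  0.067] rect c [467. -34.] size [53. 57.] ang 47.3
drawer jars
[390 206  16  15 183] mean [ 0.51  -0.28   0.072] rect c [ 511. -280.] size [56. 55.] ang 1.6
[420 208  16  15 188] mean [ 0.51  -0.398  0.073] rect c [ 512. -399.] size [54. 57.] ang 68.1
front/handle
[448 210  39  18 324] mean [ 0.375 -0.319  0.674] rect c [ 382. -326.] size [45. 88.] ang 0.1
[377 229  65  18 499] mean [ 0.412 -0.31   0.135] rect c [ 403. -332.] size [ 81. 254.] ang 4.7
side
tray
[288 200  15  11 141] mean [ 0.466 -0.023  0.062] rect c [468. -30.] size [52. 67.] ang 9.8
[247 223  12  20  85] mean [0.573 0.194 0.061] rect c [573. 190.] size [ 14. 116.] ang 0.2
drawer jars
[293 158  14  10  99] mean [ 0.511 -0.387  0.067] rect c [ 512. -393.] size [67. 55.] ang 65.4
[288 170  14  10 110] mean [ 0.511 -0.267  0.068] rect c [ 513. -273.] size [58. 59.] ang 62.3
front/handle
[321  18  20 123 925] mean [ 0.38  -0.315  0.477] rect c [ 389. -315.] size [56. 90.] ang 5.7
[306 154  22  34 217] mean [ 0.421 -0.313  0.07 ] rect c [ 419. -328.] size [ 70. 256.] ang 0.3
```

View pics/c1.png

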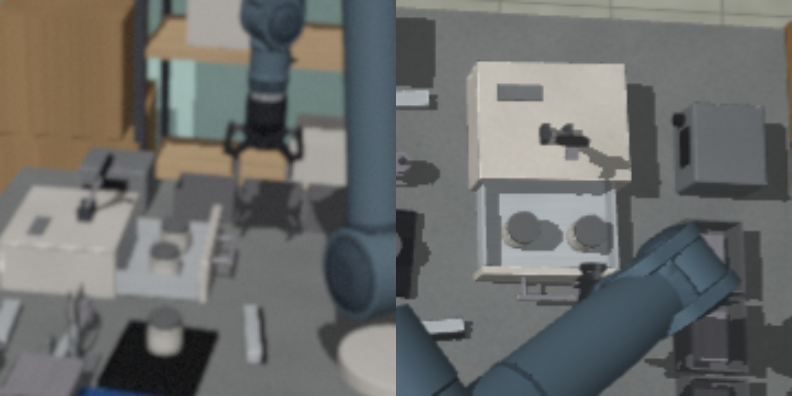

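>>> play_rows(
  motion=[
    {"offset": [-4, 0, 0], "angular": [0, 0, 0]},
    {"offset": [0, 0, 0], "angular": [0, 0, 0]},
    {"offset": [0, 0, 0], "angular": [0, 0, 0]},
    {"offset": [0, 0, 0], "angular": [0, 0, 0]},
    {"offset": [0, 0, 0], "angular": [0, 0, 0]},
    {"offset": [0, 0, 0], "angular": [0, 0, 0]},
    {"offset": [0, 0, 0], "angular": [0, 0, 0]},
    {"offset": [0, 0, 0], "angular": [0, 0, 0]},
    {"offset": [0, 40, 0], "angular": [0, 0, 0]},
    {"offset": [0, 40, 0], "angular": [0, 0, 0]},
    {"offset": [0, 30, 0], "angular": [0, 0, 0]},
    {"offset": [0, 14, 0], "angular": [0, 0, 0]},
    {"offset": [0, 0, 0], "angular": [0, 0, 0]},
    {"offset": [0, 0, 0], "angular": [0, 0, 0]},
  ],
  claw=1,
)

```text
t: 46.88
eef_pos: [0.3396, -0.3368, 0.044]
orientation: [[1.0, 0.001, 0.0], [-0.0, -0.002, 1.0], [0.001, -1.0, -0.002]]
force: [0.1, 0.7, -0.6]
gripper_width: 0.002
```

>>> play_rows(
  motion=[
    {"offset": [10, 0, 0], "angular": [0, 0, 0]},
    {"offset": [10, 0, 0], "angular": [0, 0, 0]},
    {"offset": [10, 0, 0], "angular": [0, 0, 0]},
    {"offset": [12, 0, 0], "angular": [0, 0, 0]},
    {"offset": [12, 0, 0], "angular": [0, 0, 0]},
    {"offset": [12, 0, 0], "angular": [0, 0, 0]},
    {"offset": [12, 0, 0], "angular": [0, 0, 0]},
    {"offset": [12, 0, 0], "angular": [0, 0, 0]},
    {"offset": [12, 0, 0], "angular": [0, 0, 0]},
    {"offset": [12, 0, 0], "angular": [0, 0, 0]},
    {"offset": [12, 0, 0], "angular": [0, 0, 0]},
    {"offset": [12, 0, 0], "angular": [0, 0, 0]},
    {"offset": [10, 0, 0], "angular": [0, 0, 0]},
    {"offset": [0, 0, 0], "angular": [0, 0, 0]},
    {"offset": [0, 0, 0], "angular": [0, 0, 0]},
  ],
)

```text
t: 48.75
eef_pos: [0.4871, -0.3362, 0.043]
orientation: [[1.0, 0.001, 0.0], [-0.0, -0.001, 1.0], [0.001, -1.0, -0.001]]
force: [0.0, 0.4, -0.2]
gripper_width: -0.001
```

```bash
cat > chk2.py <<'E'
from h import *
W,P=look();s=manip.observe();print(s['t'],s['eef_pos'],s['force'])
for n in W:
    w=W[n];z,X,Y=w[...,2],w[...,0],w[...,1];print(n)
    print('jars');rect(w,(z>.055)&(z<.082)&(X>.455)&(X<.72)&(Y<-.2)&(Y>-.46),20)
    m=(z>.05)&(z<.11)&(X>.40)&(X<.60)&(((Y<-.23)&(Y>-.27))|((Y<-.4)&(Y>-.44)));print('x of front pts pct',np.round(np.nanpercentile(X[m],[2,10,50,90,98]),3),m.sum())
a=cv2.resize(P['side'][60:240,220:400],None,fx=2.2,fy=2.2);b=cv2.resize(P['top'][110:290,340:520],None,fx=2.2,fy=2.2)
import sys;cv2.imwrite('pics/'+sys.argv[1],np.hstack([a,b])[:,:,::-1])
E
python3 chk2.py c2.png
```

```text
48.85 [ 0.48676721 -0.3361249   0.04300037] [0.18109956 0.20648872 0.08709103]
top
jars
[390 192  15   9 106] mean [ 0.582 -0.277  0.071] rect c [ 581. -278.] size [34. 57.] ang 3.9
[419 192  13   8  65] mean [ 0.591 -0.384  0.071] rect c [ 596. -384.] size [30. 43.] ang 47.8
[377 211  35   5  60] mean [ 0.506 -0.266  0.07 ] rect c [ 505. -268.] size [134.  11.] ang 88.1
[394 219  13   7  32] mean [ 0.472 -0.288  0.06 ] rect c [ 470. -290.] size [41. 25.] ang 65.9
x of front pts pct [0.502 0.504 0.571 0.595 0.599] 138
side
jars
[277 151  11  15  85] mean [ 0.588 -0.392  0.068] rect c [ 587. -410.] size [43. 99.] ang 1.9
[293 163  16  21  76] mean [ 0.49  -0.304  0.066] rect c [ 486. -294.] size [ 42. 188.] ang 0.4
[273 168  10  10  71] mean [ 0.584 -0.266  0.068] rect c [ 583. -273.] size [35. 70.] ang 3.0
x of front pts pct [0.499 0.504 0.579 0.597 0.599] 118
```

View pics/c2.png

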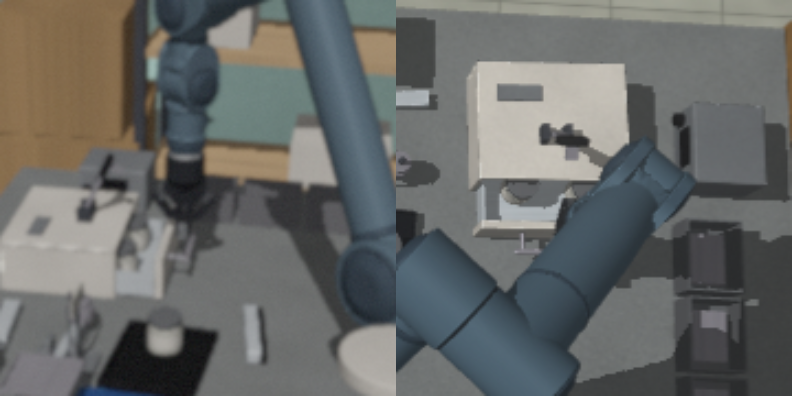

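```bash
python3 - <<'E'
from h import *
W,P=look()
w=W['top'];
for v in range(212,226): print(v,[tuple(np.round(w[v,u],3).tolist()) for u in (386,395,399,403)])
w=W['side'];z,X,Y=w[...,2],w[...,0],w[...,1]
m=(X>.42)&(X<.56)&(Y>-.45)&(Y<-.2)&(z>.02)&(z<.2)
for v,u in list(zip(*np.nonzero(m)))[::9]: print((v,u),np.round(w[v,u],3),P['side'][v,u].sum(),end=';')
E
```

```text
212 [(0.509, -0.231, 0.087), (0.509, -0.264, 0.093), (0.512, -0.281, 0.088), (0.51, -0.294, 0.099)]
213 [(0.504, -0.23, 0.091), (0.507, -0.266, 0.088), (0.509, -0.283, 0.081), (0.508, -0.296, 0.092)]
214 [(0.503, -0.233, 0.076), (0.506, -0.269, 0.073), (0.504, -0.282, 0.086), (0.506, -0.299, 0.081)]
215 [(0.504, -0.238, 0.052), (0.503, -0.271, 0.067), (0.506, -0.289, 0.057), (0.506, -0.303, 0.062)]
216 [(0.503, -0.241, 0.039), (0.505, -0.277, 0.041), (0.506, -0.294, 0.038), (0.506, -0.309, 0.041)]
217 [(0.505, -0.248, 0.011), (0.505, -0.283, 0.017), (0.503, -0.295, 0.032), (0.505, -0.312, 0.029)]
218 [(0.503, -0.251, -0.004), (0.505, -0.287, -0.001), (0.507, -0.305, -0.007), (0.506, -0.318, 0.004)]
219 [(0.498, -0.249, 0.003), (0.5, -0.286, 0.003), (0.501, -0.303, 0.001), (0.502, -0.319, 0.002)]
220 [(0.494, -0.249, 0.004), (0.497, -0.288, -0.005), (0.496, -0.302, 0.004), (0.497, -0.318, 0.007)]
221 [(0.49, -0.25, -0.002), (0.491, -0.286, 0.005), (0.493, -0.303, 0.0), (0.492, -0.317, 0.01)]
222 [(0.486, -0.25, 0.002), (0.486, -0.284, 0.01), (0.49, -0.304, -0.004), (0.489, -0.319, 0.0
[... 4527 characters left out ...]
386;(np.int64(178), np.int64(305)) [ 0.467 -0.265  0.055] 333;(np.int64(180), np.int64(297)) [ 0.504 -0.288  0.03 ] 248;(np.int64(183), np.int64(292)) [ 0.51  -0.204  0.058] 493;(np.int64(184), np.int64(285)) [ 0.541 -0.213  0.045] 487;(np.int64(185), np.int64(281)) [ 0.555 -0.201  0.045] 484;(np.int64(185), np.int64(293)) [ 0.506 -0.202  0.05 ] 437;(np.int64(186), np.int64(288)) [ 0.526 -0.202  0.043] 481;(np.int64(187), np.int64(284)) [ 0.543 -0.205  0.035] 484;(np.int64(188), np.int64(281)) [ 0.556 -0.205  0.029] 483;(np.int64(188), np.int64(290)) [ 0.519 -0.207  0.032] 465;(np.int64(189), np.int64(289)) [ 0.524 -0.215  0.023] 461;(np.int64(190), np.int64(292)) [ 0.509 -0.201  0.027] 491;
```

>>> play_rows(
  motion=[
    {"offset": [0, -20, 0], "angular": [0, 0, 0]},
    {"offset": [0, -35, 0], "angular": [0, 0, 0]},
    {"offset": [0, -35, 0], "angular": [0, 0, 0]},
    {"offset": [-6, -20, 15], "angular": [0, 0, 0]},
    {"offset": [-10, 0, 30], "angular": [0, 0, 0]},
    {"offset": [0, 0, 30], "angular": [0, 0, 0]},
    {"offset": [0, 0, 31], "angular": [0, 0, 0]},
    {"offset": [0, 0, 0], "angular": [0, 0, 0]},
    {"offset": [0, 35, 0], "angular": [0, 0, 0]},
    {"offset": [0, 35, 0], "angular": [0, 0, 0]},
    {"offset": [0, 25, 0], "angular": [0, 0, 0]},
    {"offset": [0, 10, 0], "angular": [0, 0, 0]},
    {"offset": [0, 0, 0], "angular": [0, 0, 0]},
    {"offset": [0, 0, 0], "angular": [0, 0, 0]},
  ],
)

```text
t: 50.7
eef_pos: [0.4717, -0.2306, 0.0489]
orientation: [[1.0, 0.002, 0.001], [-0.0, -0.001, 1.0], [0.002, -1.0, -0.001]]
force: [-0.5, -0.6, 0.4]
gripper_width: 0.001
```

>>> play_rows(
  motion=[
    {"offset": [10, 0, 0], "angular": [0, 0, 0]},
    {"offset": [10, 0, 0], "angular": [0, 0, 0]},
    {"offset": [10, 0, 0], "angular": [0, 0, 0]},
    {"offset": [10, 0, 0], "angular": [0, 0, 0]},
    {"offset": [10, 0, 0], "angular": [0, 0, 0]},
    {"offset": [10, 0, 0], "angular": [0, 0, 0]},
    {"offset": [10, 0, 0], "angular": [0, 0, 0]},
    {"offset": [10, 0, 0], "angular": [0, 0, 0]},
    {"offset": [0, 0, 0], "angular": [0, 0, 0]},
    {"offset": [0, 0, 0], "angular": [0, 0, 0]},
  ],
)

```text
t: 51.95
eef_pos: [0.5512, -0.2302, 0.048]
orientation: [[1.0, 0.001, 0.0], [-0.0, -0.001, 1.0], [0.001, -1.0, -0.001]]
force: [-0.6, 1.3, -0.6]
gripper_width: 0.006
```

```bash
python3 chk2.py c3.png
```

```text
52.05 [ 0.55088446 -0.2301556   0.04798535] [ 0.85094223 -0.31234479  0.29856497]
top
jars
[419 197  25  12  51] mean [ 0.571 -0.407  0.065] rect c [ 573. -405.] size [ 36. 101.] ang 27.1
x of front pts pct [0.577 0.578 0.582 0.591 0.593] 61
side
jars
[276 173  10   9  28] mean [ 0.563 -0.222  0.072] rect c [ 570. -222.] size [37. 44.] ang 47.3
x of front pts pct [0.537 0.538 0.576 0.595 0.598] 43
```

View pics/c3.png

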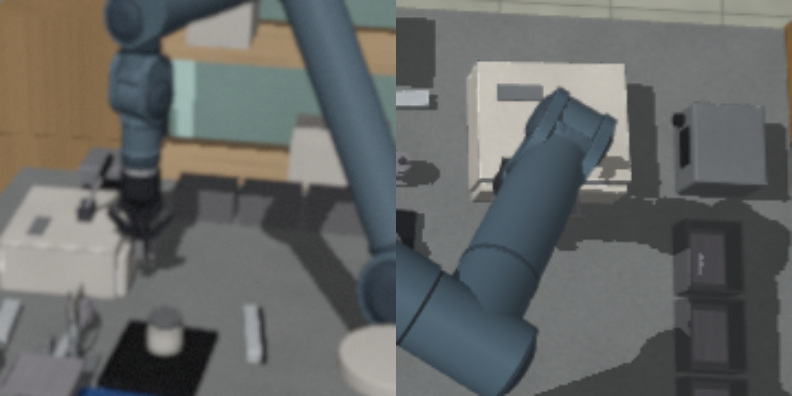

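>>> play_rows(
  motion=[
    {"offset": [3, 0, 0], "angular": [0, 0, 0]},
    {"offset": [2, 0, 0], "angular": [0, 0, 0]},
    {"offset": [0, 0, 0], "angular": [0, 0, 0]},
  ],
)

```text
t: 52.42
eef_pos: [0.5561, -0.23, 0.0479]
orientation: [[1.0, 0.0, 0.0], [-0.0, -0.0, 1.0], [0.0, -1.0, -0.0]]
force: [0.1, 0.4, 0.2]
gripper_width: 0.001
```

>>> play_rows(
  motion=[
    {"offset": [2, 0, 0], "angular": [0, 0, 0]},
    {"offset": [2, 0, 0], "angular": [0, 0, 0]},
    {"offset": [0, 0, 0], "angular": [0, 0, 0]},
  ],
)

```text
t: 52.8
eef_pos: [0.5601, -0.2299, 0.0478]
orientation: [[1.0, 0.0, 0.0], [-0.0, -0.0, 1.0], [0.0, -1.0, -0.0]]
force: [-0.6, 0.6, 0.4]
gripper_width: 0.0
```

>>> play_rows(
  motion=[
    {"offset": [3, 0, 0], "angular": [0, 0, 0]},
    {"offset": [0, 0, 0], "angular": [0, 0, 0]},
    {"offset": [0, 0, 0], "angular": [0, 0, 0]},
  ],
)

```text
t: 53.18
eef_pos: [0.5622, -0.2298, 0.0476]
orientation: [[1.0, -0.001, 0.0], [-0.0, 0.0, 1.0], [-0.001, -1.0, 0.0]]
force: [-3.7, 1.1, 1.1]
gripper_width: -0.0
```

>>> play_rows(
  motion=[
    {"offset": [3, 0, 0], "angular": [0, 0, 0]},
    {"offset": [0, 0, 0], "angular": [0, 0, 0]},
    {"offset": [0, 0, 0], "angular": [0, 0, 0]},
  ],
)

```text
t: 53.55
eef_pos: [0.5623, -0.2298, 0.0475]
orientation: [[1.0, -0.006, 0.001], [-0.001, -0.0, 1.0], [-0.006, -1.0, -0.0]]
force: [-11.6, -0.2, 6.7]
gripper_width: -0.001
```

```bash
python3 chk2.py c4.png
```

```text
53.65 [ 0.56234108 -0.22978208  0.04751238] [-10.63400729  -0.58207794   6.96661738]
top
jars
[421 195  23   5  38] mean [ 0.583 -0.415  0.068] rect c [ 585. -414.] size [ 9. 89.] ang 6.3
[418 201   8   7  25] mean [ 0.551 -0.379  0.061] rect c [ 555. -375.] size [26. 28.] ang 5.0
x of front pts pct [0.582 0.583 0.587 0.596 0.598] 61
side
jars
[276 164  17  17  49] mean [ 0.554 -0.271  0.064] rect c [ 552. -287.] size [181.  35.] ang 75.1
x of front pts pct [0.54  0.543 0.579 0.594 0.597] 23
```

>>> play_rows(
  motion=[
    {"offset": [-6, 0, 0], "angular": [0, 0, 0]},
    {"offset": [-30, 0, 0], "angular": [0, 0, 0]},
    {"offset": [-40, 0, 0], "angular": [0, 0, 0]},
    {"offset": [-30, -30, 0], "angular": [0, 0, 0]},
    {"offset": [0, -50, 40], "angular": [0, 0, 0]},
    {"offset": [0, -50, 50], "angular": [0, 0, 0]},
    {"offset": [0, -50, 50], "angular": [0, 0, 0]},
    {"offset": [0, 0, 50], "angular": [0, 0, 0]},
    {"offset": [0, 0, 0], "angular": [0, 0, 0]},
    {"offset": [0, 0, 0], "angular": [0, 0, 0]},
  ],
)

```text
t: 54.9
eef_pos: [0.4605, -0.0527, 0.215]
orientation: [[1.0, 0.001, -0.0], [0.0, -0.0, 1.0], [0.001, -1.0, -0.0]]
force: [-0.2, 0.0, -0.2]
gripper_width: 0.001
```

```bash
python3 chk2.py c5.png; python3 - <<'E'
from h import *
W,P=look();w=W['top'];z,X,Y=w[...,2],w[...,0],w[...,1]
print('front/handle');rect(w,(z>.045)&(X>.5)&(X<.59)&(Y<-.2)&(Y>-.46),10)
m=(z>.125)&(X>.52)&(X<.8)&(Y<-.25)&(Y>-.4);rect(w,m,3);print(np.round(w[m][::6],3).tolist())
E
```

```text
55.0 [ 0.46017344 -0.0533756   0.21464352] [-0.6535784   0.55867164  0.49936729]
top
jars
[388 193  55  15 185] mean [ 0.565 -0.336  0.064] rect c [ 562. -348.] size [215.  52.] ang 89.4
x of front pts pct [0.575 0.577 0.586 0.596 0.599] 136
side
jars
[276 154  10  27  53] mean [ 0.579 -0.316  0.07 ] rect c [ 581. -323.] size [  7. 233.] ang 1.7
[285 165   8  12  26] mean [ 0.544 -0.309  0.058] rect c [ 543. -320.] size [117.  16.] ang 88.4
x of front pts pct [0.541 0.57  0.584 0.596 0.599] 78
front/handle
[386 192  59  16 393] mean [ 0.572 -0.336  0.071] rect c [ 564. -347.] size [225.  52.] ang 90.0
[406 166   4   6  18] mean [ 0.679 -0.305  0.128] rect c [ 677. -304.] size [11. 22.] ang 89.4
[411 166  17  17 139] mean [ 0.637 -0.328  0.196] rect c [ 646. -326.] size [50. 87.] ang 88.3
[[0.689, -0.302, 0.125], [0.684, -0.298, 0.125], [0.686, -0.348, 0.129], [0.682, -0.348, 0.13], [0.677, -0.317, 0.126], [0.672, -0.305, 0.127], [0.666, -0.325, 0.153], [0.667, -0.304, 0.131], [0.659, -0.323, 0.162], [0.661, -0.317, 0.141], [0.638, -0.318, 0.217], [0.638, -0.339, 0.224], [0.632, -0.302, 0.223], [0.633, -0.324, 0.224], [0.634, -0.346, 0.223], [0.627, -0.312, 0.227], [0.629, -0.334, 0.227], [0.624, -0.305, 0.225], [0.626, -0.328, 0.223], [0.628, -0.351, 0.22], [0.627, -0.336, 0.207], [0.62, -0.329, 0.218], [0.617, -0.327, 0.212], [0.613, -0.327, 0.213], [0.612, -0.329, 0.204], [0.607, -0.328, 0.208], [0.605, -0.331, 0.2]]
```

View pics/c5.png

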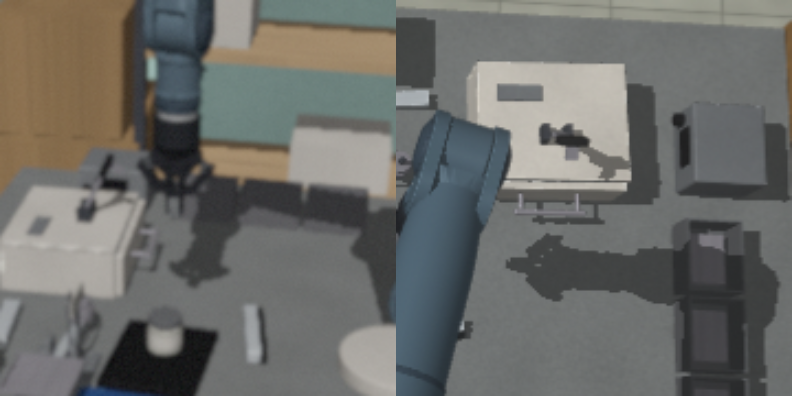

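```bash
python3 - <<'E'
from h import *
w0=np.load('top0.npz')['W'];W,P=look();w=W['top']
def st(w,xl,xh,zl,zh):
    m=(w[...,2]>zl)&(w[...,2]<zh)&(w[...,0]>xl)&(w[...,0]<xh)&(w[...,1]>-.385)&(w[...,1]<-.31);return np.round(np.nanmean(w[m],0),4),m.sum()
print('handle',st(w0,.375,.41,.045,.07),st(w,.53,.563,.045,.07))
print('panel',st(w0,.415,.45,.075,.11),st(w,.566,.589,.075,.11))
for u in (405,425):
    for v in range(186,200): print(u,v,np.round(w[v,u],3),P['top'][v,u].sum())
E
```

```text
handle (array([ 0.3894, -0.3486,  0.0594]), np.int64(48)) (array([ 0.5463, -0.3487,  0.059 ]), np.int64(58))
panel (array([ 0.4301, -0.3469,  0.0889]), np.int64(77)) (array([ 0.5832, -0.3438,  0.0866]), np.int64(51))
405 186 [ 0.613 -0.3    0.104] 563
405 187 [ 0.61  -0.301  0.1  ] 563
405 188 [ 0.606 -0.301  0.101] 565
405 189 [ 0.602 -0.301  0.101] 569
405 190 [ 0.6   -0.303  0.093] 564
405 191 [ 0.595 -0.302  0.096] 409
405 192 [ 0.596 -0.307  0.078] 484
405 193 [ 0.588 -0.303  0.093] 552
405 194 [ 0.584 -0.303  0.092] 553
405 195 [ 0.581 -0.304  0.09 ] 595
405 196 [ 0.58  -0.308  0.075] 304
405 197 [ 0.578 -0.31   0.066] 270
405 198 [ 0.578 -0.314  0.051] 272
405 199 [ 0.58  -0.32   0.027] 270
425 186 [ 0.62  -0.381  0.095] 549
425 187 [ 0.618 -0.382  0.09 ] 547
425 188 [ 0.611 -0.379  0.1  ] 545
425 189 [ 0.607 -0.379  0.101] 546
425 190 [ 0.603 -0.38   0.098] 546
425 191 [ 0.6   -0.381  0.094] 555
425 192 [ 0.621 -0.409  0.001] 305
425 193 [ 0.595 -0.384  0.084] 535
425 194 [ 0.589 -0.382  0.091] 546
425 195 [nan nan nan] 564
425 196 [ 0.581 -0.382  0.09 ] 321
425 197 [ 0.583 -0.389  0.068] 267
425 198 [ 0.584 -0.395  0.048] 265
425 199 [nan nan nan] 263
```

>>> play_rows(
  motion=[
    {"offset": [0, -45, 0], "angular": [0, 0, 0]},
    {"offset": [0, -45, -14], "angular": [0, 0, 0]},
    {"offset": [10, 0, -45], "angular": [0, 0, 0]},
    {"offset": [20, 0, -45], "angular": [0, 0, 0]},
    {"offset": [28, 0, -45], "angular": [0, 0, 0]},
    {"offset": [28, 0, -45], "angular": [0, 0, 0]},
    {"offset": [28, 0, -40], "angular": [0, 0, 0]},
    {"offset": [28, 0, -40], "angular": [0, 0, 0]},
    {"offset": [28, 0, 0], "angular": [0, 0, 0]},
    {"offset": [0, 30, 0], "angular": [0, 0, 0]},
    {"offset": [0, 25, 0], "angular": [0, 0, 0]},
    {"offset": [0, 0, 0], "angular": [0, 0, 0]},
    {"offset": [0, 0, 0], "angular": [0, 0, 0]},
  ],
)

```text
t: 56.82
eef_pos: [0.6298, -0.3269, 0.2512]
orientation: [[1.0, 0.001, 0.001], [-0.001, -0.001, 1.0], [0.001, -1.0, -0.001]]
force: [-0.0, 0.3, 0.6]
gripper_width: 0.003
```

```bash
python3 chk2.py c6.png
```

```text
56.925 [ 0.63042307 -0.32712369  0.2521315 ] [0.60346962 0.14151487 0.16799336]
top
jars
[385 195  17   8  34] mean [ 0.575 -0.264  0.069] rect c [ 569. -260.] size [23. 65.] ang 3.2
x of front pts pct [0.574 0.576 0.586 0.596 0.599] 85
side
jars
[277 153   9  28  55] mean [ 0.58  -0.325  0.068] rect c [ 580. -330.] size [  3. 233.] ang 2.2
[282 164  11  13  28] mean [ 0.546 -0.312  0.058] rect c [ 544. -325.] size [122.  28.] ang 82.6
x of front pts pct [0.54  0.576 0.584 0.596 0.599] 67
```

View pics/c6.png

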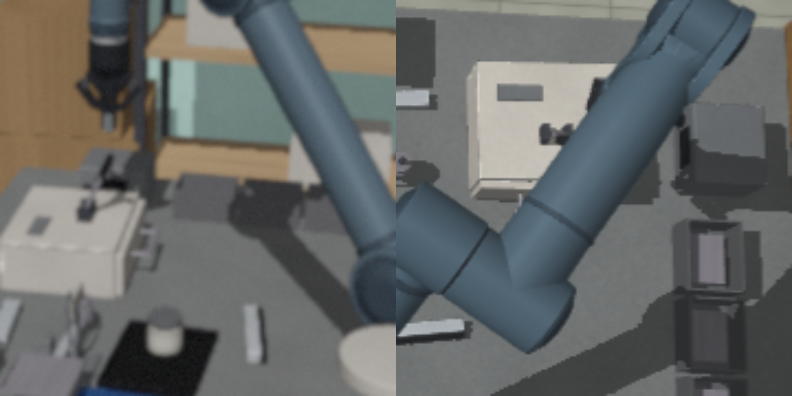

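>>> play_rows(
  motion=[
    {"offset": [0, 18, 0], "angular": [0, 0, 0]},
    {"offset": [-7, 8, 0], "angular": [0, 0, 0]},
    {"offset": [-8, 7, 0], "angular": [0, 0, 0]},
    {"offset": [-8, 7, 0], "angular": [0, 0, 0]},
    {"offset": [-8, 8, 0], "angular": [0, 0, 0]},
    {"offset": [-6, 12, 0], "angular": [0, 0, 0]},
    {"offset": [-5, 12, 0], "angular": [0, 0, 0]},
    {"offset": [-4, 15, 0], "angular": [0, 0, 0]},
    {"offset": [-4, 14, 0], "angular": [0, 0, 0]},
    {"offset": [0, 0, 0], "angular": [0, 0, 0]},
    {"offset": [0, 0, 0], "angular": [0, 0, 0]},
  ],
)

```text
t: 58.3
eef_pos: [0.5807, -0.3271, 0.1506]
orientation: [[1.0, 0.002, 0.0], [-0.0, -0.001, 1.0], [0.002, -1.0, -0.001]]
force: [-0.1, -0.2, 0.1]
gripper_width: 0.0
```

```bash
python3 chk2.py c7.png|head -1; python3 - <<'E'
from h import *
W,P=look();w=W['side'];z,X,Y=w[...,2],w[...,0],w[...,1]
m=(X>.54)&(X<.7)&(Y>-.38)&(Y<-.28)&(z>.115)&(z<.24)
print(np.round(w[m][::5],3).tolist())
E
```

```text
58.4 [ 0.5807817  -0.32698524  0.15039135] [-0.08281973  0.12606234  0.75800129]
[[0.614, -0.338, 0.235], [0.611, -0.325, 0.235], [0.565, -0.327, 0.238], [0.607, -0.31, 0.237], [0.589, -0.321, 0.234], [0.546, -0.316, 0.24], [0.619, -0.322, 0.227], [0.598, -0.324, 0.228], [0.575, -0.315, 0.233], [0.557, -0.329, 0.229], [0.631, -0.32, 0.223], [0.606, -0.323, 0.223], [0.583, -0.311, 0.23], [0.565, -0.325, 0.226], [0.542, -0.312, 0.233], [0.611, -0.308, 0.224], [0.591, -0.31, 0.225], [0.569, -0.304, 0.229], [0.55, -0.312, 0.228], [0.623, -0.304, 0.22], [0.597, -0.32, 0.216], [0.573, -0.303, 0.225], [0.553, -0.31, 0.224], [0.619, -0.286, 0.223], [0.586, -0.307, 0.218], [0.565, -0.307, 0.22], [0.629, -0.295, 0.215], [0.615, -0.326, 0.204], [0.583, -0.312, 0.212], [0.639, -0.302, 0.207], [0.618, -0.321, 0.201], [0.589, -0.323, 0.203], [0.568, -0.32, 0.206], [0.611, -0.306, 0.203], [0.584, -0.32, 0.2], [0.643, -0.301, 0.198], [0.588, -0.318, 0.196], [0.567, -0.316, 0.199], [0.589, -0.32, 0.191], [0.568, -0.324, 0.191], [0.583, -0.312, 0.19], [0.652, -0.317, 0.177], [0.583, -0.315, 0.184], [0.649, -0.306, 0.178], [0.571, -0.318, 0.18], [0.579, -0.314, 0.176], [0.656, -0.316, 0.16], [0.66, -0.314, 0.151], [0.685, -0.344, 0.127], [0.687, -0.334, 0.127], [0.667, -0.343, 0.125], [0.667, -0.307, 0.135], [0.683, -0.337, 0.116], [0.659, -0.329, 0.122], [0.672, -0.31, 0.124], [0.679, -0.286, 0.129], [0.659, -0.292, 0.129], [0.669, -0.299, 0.12], [0.674, -0.298, 0.115]]
```

View pics/c7.png

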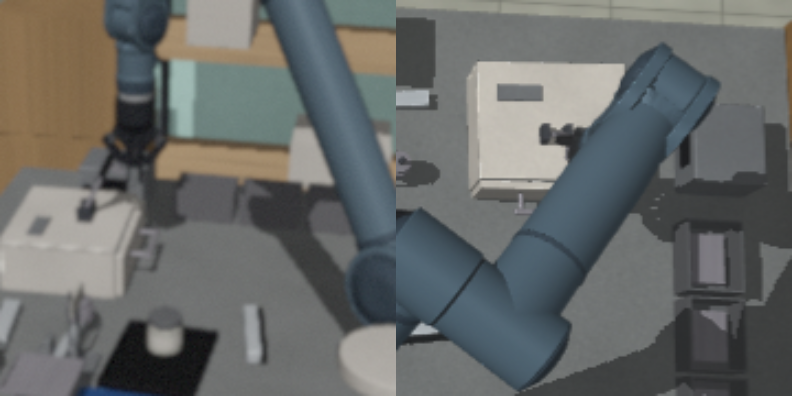

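>>> play_rows(
  motion=[
    {"offset": [-20, 0, 0], "angular": [0, 0, 0]},
    {"offset": [-20, -10, 0], "angular": [0, 0, 0]},
    {"offset": [0, -45, 0], "angular": [0, 0, 0]},
    {"offset": [0, -45, 0], "angular": [0, 0, 0]},
    {"offset": [0, -45, 0], "angular": [0, 0, 0]},
    {"offset": [0, 0, 0], "angular": [0, 0, -8.3]},
    {"offset": [0, 0, 0], "angular": [0, 0, -8.3]},
    {"offset": [0, 0, 0], "angular": [0, 0, -8.4]},
    {"offset": [36, 17, 0], "angular": [0, 0, 0]},
    {"offset": [36, 17, 0], "angular": [0, 0, 0]},
    {"offset": [36, 17, 0], "angular": [0, 0, 0]},
    {"offset": [0, 0, 0], "angular": [0, 0, 0]},
    {"offset": [0, 0, 0], "angular": [0, 0, 0]},
  ],
)

```text
t: 60.12
eef_pos: [0.6589, -0.3264, 0.2934]
orientation: [[0.907, 0.422, 0.0], [-0.0, -0.0, 1.0], [0.422, -0.907, 0.0]]
force: [-0.3, -0.8, -1.0]
gripper_width: 0.002
```

```bash
python3 - <<'E'
from h import *
W,P=look()
for n in W:
    w=W[n];z,X,Y=w[...,2],w[...,0],w[...,1]
    m=(X>.56)&(X<.7)&(Y>-.37)&(Y<-.28)&(z>.135)&(z<.24);print(n,np.round(w[m][::4],3).tolist())
E
```

```text
top [[0.683, -0.341, 0.138], [0.668, -0.313, 0.142], [0.668, -0.328, 0.144], [0.661, -0.314, 0.151], [0.653, -0.322, 0.179], [0.658, -0.315, 0.151], [0.636, -0.31, 0.222], [0.632, -0.32, 0.238], [0.639, -0.34, 0.218], [0.633, -0.303, 0.219], [0.633, -0.317, 0.223], [0.634, -0.332, 0.223], [0.633, -0.345, 0.226], [0.628, -0.305, 0.224], [0.629, -0.321, 0.222], [0.63, -0.335, 0.222], [0.63, -0.349, 0.225], [0.623, -0.312, 0.228], [0.625, -0.327, 0.227], [0.626, -0.342, 0.224], [0.624, -0.319, 0.215], [0.627, -0.337, 0.205], [0.621, -0.323, 0.213], [0.623, -0.34, 0.207], [0.619, -0.329, 0.206], [0.615, -0.322, 0.206], [0.615, -0.336, 0.207], [0.614, -0.331, 0.198], [0.607, -0.322, 0.206], [0.609, -0.338, 0.202], [0.606, -0.332, 0.196]]
side [[0.634, -0.335, 0.225], [0.631, -0.338, 0.22], [0.625, -0.332, 0.218], [0.625, -0.331, 0.214], [0.625, -0.313, 0.217], [0.627, -0.302, 0.216], [0.617, -0.333, 0.205], [0.625, -0.296, 0.215], [0.618, -0.341, 0.198], [0.636, -0.304, 0.206], [0.616, -0.312, 0.205], [0.646, -0.311, 0.198], [0.613, -0.314, 0.2], [0.638, -0.295, 0.201], [0.639, -0.298, 0.195], [0.651, -0.315, 0.179], [0.646, -0.311, 0.176], [0.653, -0.306, 0.168], [0.651, -0.312, 0.162], [0.655, -0.295, 0.16], [0.667, -0.31, 0.143], [0.664, -0.313, 0.138]]
```

>>> play_rows(
  motion=[
    {"offset": [12, 6, 0], "angular": [0, 0, 0]},
    {"offset": [-10, 20, 0], "angular": [0, 0, 0]},
    {"offset": [-10, 22, 0], "angular": [0, 0, 0]},
    {"offset": [-10, 22, 0], "angular": [0, 0, 0]},
    {"offset": [-10, 20, 0], "angular": [0, 0, 0]},
    {"offset": [0, 0, 0], "angular": [0, 0, 0]},
    {"offset": [0, 0, 0], "angular": [0, 0, 0]},
  ],
)

```text
t: 61.1
eef_pos: [0.6726, -0.3269, 0.2013]
orientation: [[0.906, 0.424, 0.0], [0.0, -0.001, 1.0], [0.424, -0.906, -0.001]]
force: [-0.1, 0.2, 0.7]
gripper_width: -0.003
```

>>> play_rows(
  motion=[
    {"offset": [-11, -9, 0], "angular": [0, 0, 0]},
    {"offset": [-11, -9, 0], "angular": [0, 0, 0]},
    {"offset": [-12, -1, 0], "angular": [0, 0, 0]},
    {"offset": [-12, -1, 0], "angular": [0, 0, 0]},
    {"offset": [-13, 6, 0], "angular": [0, 0, 0]},
    {"offset": [-13, 6, 0], "angular": [0, 0, 0]},
    {"offset": [-11, 9, 0], "angular": [0, 0, 0]},
    {"offset": [-11, 9, 0], "angular": [0, 0, 0]},
    {"offset": [0, 0, 0], "angular": [0, 0, 0]},
    {"offset": [0, 0, 0], "angular": [0, 0, 0]},
  ],
)

```text
t: 62.35
eef_pos: [0.5914, -0.3267, 0.1516]
orientation: [[0.906, 0.423, 0.0], [-0.0, -0.0, 1.0], [0.423, -0.906, -0.0]]
force: [0.8, -0.7, -0.2]
gripper_width: -0.0
```

```bash
python3 chk2.py c8.png|head -1; python3 - <<'E'
from h import *
W,P=look()
for n in W:
    w=W[n];z,X,Y=w[...,2],w[...,0],w[...,1]
    m=(X>.53)&(X<.7)&(Y>-.37)&(Y<-.28)&(z>.112)&(z<.23);print(n,np.round(w[m][::4],3).tolist())
E
```

```text
62.45 [ 0.5917246  -0.32691913  0.1520901 ] [0.38909983 0.24863174 0.15912458]
top [[0.696, -0.305, 0.115], [0.691, -0.341, 0.125], [0.684, -0.301, 0.127], [0.685, -0.339, 0.131], [0.679, -0.301, 0.13], [0.682, -0.34, 0.129], [0.679, -0.297, 0.115], [0.677, -0.31, 0.124], [0.682, -0.333, 0.112], [0.678, -0.351, 0.131], [0.672, -0.309, 0.127], [0.667, -0.319, 0.147], [0.668, -0.335, 0.145], [0.671, -0.286, 0.113], [0.667, -0.308, 0.131], [0.659, -0.316, 0.16], [0.654, -0.325, 0.18], [0.667, -0.294, 0.112], [0.662, -0.308, 0.133], [0.637, -0.307, 0.218], [0.64, -0.324, 0.212], [0.639, -0.337, 0.218], [0.663, -0.301, 0.115], [0.637, -0.303, 0.206], [0.633, -0.314, 0.221], [0.634, -0.329, 0.22], [0.634, -0.342, 0.224], [0.657, -0.302, 0.124], [0.628, -0.302, 0.224], [0.631, -0.322, 0.218], [0.628, -0.333, 0.23], [0.632, -0.351, 0.22], [0.625, -0.309, 0.223], [0.627, -0.326, 0.218], [0.629, -0.341, 0.215], [0.621, -0.306, 0.221], [0.621, -0.32, 0.224], [0.621, -0.334, 0.227], [0.624, -0.351, 0.219], [0.621, -0.327, 0.212], [0.617, -0.316, 0.211], [0.619, -0.333, 0.205], [0.616, -0.326, 0.
[... 1058 characters left out ...]
-0.314, 0.2], [0.532, -0.306, 0.205], [0.585, -0.323, 0.19], [0.566, -0.312, 0.196], [0.642, -0.312, 0.185], [0.575, -0.314, 0.19], [0.651, -0.316, 0.178], [0.579, -0.315, 0.184], [0.564, -0.322, 0.183], [0.578, -0.312, 0.182], [0.655, -0.315, 0.169], [0.578, -0.311, 0.177], [0.653, -0.304, 0.169], [0.655, -0.314, 0.16], [0.664, -0.315, 0.15], [0.66, -0.315, 0.146], [0.674, -0.338, 0.131], [0.683, -0.336, 0.126], [0.666, -0.34, 0.126], [0.676, -0.327, 0.126], [0.66, -0.332, 0.125], [0.671, -0.342, 0.115], [0.68, -0.292, 0.131], [0.666, -0.301, 0.129], [0.682, -0.298, 0.124], [0.664, -0.295, 0.127], [0.676, -0.29, 0.123], [0.661, -0.299, 0.121], [0.674, -0.301, 0.114], [0.681, -0.294, 0.112]]
```

View pics/c8.png

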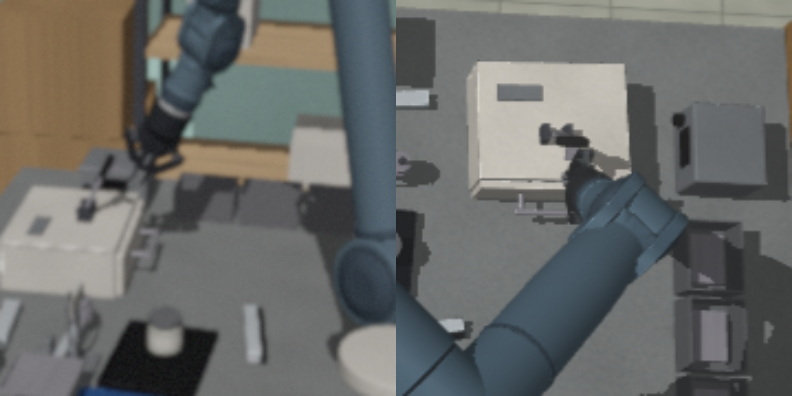

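>>> play_rows(
  motion=[
    {"offset": [-18, -8, 0], "angular": [0, 0, 0]},
    {"offset": [23, -50, 0], "angular": [0, 0, 0]},
    {"offset": [23, -50, 0], "angular": [0, 0, 0]},
    {"offset": [23, -50, 0], "angular": [0, 0, 0]},
    {"offset": [36, 17, 0], "angular": [0, 0, 0]},
    {"offset": [36, 17, 0], "angular": [0, 0, 0]},
    {"offset": [36, 17, 0], "angular": [0, 0, 0]},
    {"offset": [-13, 25, 0], "angular": [0, 0, 0]},
    {"offset": [-13, 25, 0], "angular": [0, 0, 0]},
    {"offset": [-13, 25, 0], "angular": [0, 0, 0]},
    {"offset": [-13, 25, 0], "angular": [0, 0, 0]},
    {"offset": [-13, 23, 0], "angular": [0, 0, 0]},
    {"offset": [0, 0, 0], "angular": [0, 0, 0]},
    {"offset": [0, 0, 0], "angular": [0, 0, 0]},
  ],
)

```text
t: 64.3
eef_pos: [0.6832, -0.3266, 0.1768]
orientation: [[0.906, 0.423, 0.0], [-0.0, -0.0, 1.0], [0.423, -0.906, -0.0]]
force: [-0.4, 0.3, -0.3]
gripper_width: -0.0
```

```bash
python3 - <<'E'
from h import *
W,P=look();s=manip.observe();print(s['eef_pos'],s['force'])
w=W['side'];z,X,Y=w[...,2],w[...,0],w[...,1]
m=(X>.53)&(X<.72)&(Y>-.37)&(Y<-.28)&(z>.135)&(z<.3);print(np.round(w[m][::6],3).tolist())
E
```

```text
[ 0.68326825 -0.32658573  0.17688593] [-0.49374206 -0.00612087 -0.41317983]
[[0.694, -0.323, 0.298], [0.658, -0.314, 0.3], [0.683, -0.313, 0.294], [0.655, -0.317, 0.295], [0.625, -0.312, 0.299], [0.677, -0.307, 0.292], [0.649, -0.311, 0.293], [0.625, -0.313, 0.294], [0.601, -0.32, 0.294], [0.679, -0.313, 0.286], [0.642, -0.3, 0.293], [0.62, -0.308, 0.292], [0.597, -0.319, 0.29], [0.674, -0.31, 0.283], [0.639, -0.303, 0.288], [0.615, -0.306, 0.289], [0.593, -0.321, 0.285], [0.66, -0.32, 0.277], [0.634, -0.318, 0.279], [0.609, -0.315, 0.282], [0.685, -0.321, 0.27], [0.65, -0.313, 0.275], [0.624, -0.31, 0.279], [0.601, -0.316, 0.278], [0.675, -0.313, 0.269], [0.642, -0.316, 0.271], [0.619, -0.324, 0.269], [0.594, -0.323, 0.272], [0.67, -0.326, 0.261], [0.637, -0.312, 0.268], [0.612, -0.313, 0.27], [0.589, -0.322, 0.268], [0.667, -0.33, 0.255], [0.631, -0.303, 0.267], [0.598, -0.325, 0.262], [0.676, -0.316, 0.255], [0.649, -0.31, 0.259], [0.602, -0.321, 0.259], [0.58, -0.338, 0.255], [0.66, -0.32, 0.251], [0.629, -0.314, 0.255], [0.583, -0.311, 0.26], [0.655, -0.318, 0.247], [0.605, -0.317, 0.251], [0.58, -0.318, 0.253], [0.643, -0.319, 0.244], [0.621, -0.332, 0.24], [0.592, -0.315, 0.249], [0.659, -0.334, 0.233], [0.631, -0.321, 0.239], [0.604, -0.315, 0.244], [0.66, -0.32, 0.233], [0.635, -0.322, 0.234], [0.61, -0.319, 0.237], [0.658, -0.312, 0.232], [0.634, -0.315, 0.233], [0.671, -0.312, 0.226], [0.646, -0.314, 0.228], [0.672, -0.315, 0.221], [0.648, -0.321, 0.22], [0.675, -0.326, 0.212], [0.632, -0.306, 0.223], [0.669, -0.32, 0.21], [0.626, -0.297, 0.223], [0.66, -0.318, 0.208], [0.621, -0.314, 0.212], [0.663, -0.311, 0.205], [0.622, -0.3, 0.213], [0.67, -0.308, 0.202], [0.628, -0.308, 0.205], [0.604, -0.332, 0.198], [0.609, -0.316, 0.199], [0.604, -0.312, 0.197], [0.638, -0.314, 0.184], [0.65, -0.31, 0.171], [0.653, -0.321, 0.158], [0.662, -0.307, 0.149], [0.663, -0.311, 0.139]]
```

>>> play_rows(
  motion=[
    {"offset": [-11, -9, 0], "angular": [0, 0, 0]},
    {"offset": [-11, -9, 0], "angular": [0, 0, 0]},
    {"offset": [-12, -1, 0], "angular": [0, 0, 0]},
    {"offset": [-12, -1, 0], "angular": [0, 0, 0]},
    {"offset": [-13, 6, 0], "angular": [0, 0, 0]},
    {"offset": [-13, 6, 0], "angular": [0, 0, 0]},
    {"offset": [-11, 9, 0], "angular": [0, 0, 0]},
    {"offset": [-11, 9, 0], "angular": [0, 0, 0]},
    {"offset": [0, 0, 0], "angular": [0, 0, 0]},
    {"offset": [0, 0, 0], "angular": [0, 0, 0]},
  ],
)

```text
t: 65.65
eef_pos: [0.6019, -0.3263, 0.1274]
orientation: [[0.906, 0.422, 0.0], [-0.0, 0.0, 1.0], [0.422, -0.906, 0.0]]
force: [-0.4, 0.6, -0.1]
gripper_width: 0.002
```

```bash
python3 - <<'E'
from h import *
W,P=look();s=manip.observe();print(s['eef_pos'],s['force'])
for n in W:
    w=W[n];z,X,Y=w[...,2],w[...,0],w[...,1]
    m=(X>.53)&(X<.72)&(Y>-.37)&(Y<-.28)&(z>.112)&(z<.22);print(n,np.round(w[m][::5],3).tolist())
a=cv2.resize(P['side'][60:240,220:400],None,fx=2.2,fy=2.2);b=cv2.resize(P['top'][110:290,340:520],None,fx=2.2,fy=2.2)
cv2.imwrite('pics/c9.png',np.hstack([a,b])[:,:,::-1])
E
```

```text
[ 0.60238809 -0.32661829  0.12805687] [ 0.44279767 -0.06049387  0.88301848]
top [[0.688, -0.302, 0.127], [0.689, -0.347, 0.133], [0.691, -0.341, 0.112], [0.68, -0.302, 0.127], [0.683, -0.345, 0.126], [0.678, -0.308, 0.119], [0.677, -0.347, 0.131], [0.673, -0.31, 0.125], [0.673, -0.328, 0.13], [0.675, -0.352, 0.126], [0.668, -0.313, 0.127], [0.669, -0.333, 0.128], [0.669, -0.35, 0.133], [0.668, -0.317, 0.114], [0.665, -0.332, 0.128], [0.667, -0.352, 0.126], [0.659, -0.312, 0.131], [0.662, -0.333, 0.125], [0.661, -0.35, 0.134], [0.656, -0.317, 0.128], [0.658, -0.337, 0.126], [0.652, -0.317, 0.128], [0.654, -0.337, 0.125], [0.65, -0.333, 0.126], [0.645, -0.328, 0.128], [0.639, -0.323, 0.133], [0.637, -0.321, 0.126], [0.629, -0.314, 0.14], [0.632, -0.335, 0.131], [0.626, -0.326, 0.138], [0.621, -0.317, 0.14], [0.625, -0.34, 0.129], [0.618, -0.33, 0.137], [0.613, -0.318, 0.138], [0.595, -0.317, 0.208], [0.612, -0.32, 0.13], [0.591, -0.318, 0.207], [0.608, -0.32, 0.13], [0.598, -0.328, 0.17], [0.599, -0.323, 0.149], [0.585, -0.325, 0.205], [0.584, -0.319, 0.19], [0.594, -0.322, 0.138], [0.
[... 1174 characters left out ...]
-0.336, 0.128], [0.588, -0.317, 0.143], [0.566, -0.317, 0.145], [0.681, -0.348, 0.117], [0.657, -0.337, 0.123], [0.634, -0.332, 0.128], [0.61, -0.322, 0.134], [0.588, -0.319, 0.137], [0.565, -0.309, 0.144], [0.671, -0.324, 0.123], [0.648, -0.317, 0.128], [0.626, -0.318, 0.13], [0.601, -0.299, 0.14], [0.58, -0.302, 0.141], [0.563, -0.321, 0.134], [0.671, -0.306, 0.126], [0.65, -0.308, 0.127], [0.63, -0.313, 0.127], [0.609, -0.316, 0.127], [0.586, -0.311, 0.132], [0.563, -0.302, 0.138], [0.669, -0.298, 0.125], [0.649, -0.304, 0.124], [0.63, -0.315, 0.121], [0.584, -0.3, 0.132], [0.563, -0.3, 0.134], [0.671, -0.303, 0.118], [0.686, -0.295, 0.116], [0.664, -0.293, 0.119], [0.668, -0.292, 0.114]]
```

>>> play_rows(
  motion=[
    {"offset": [-3, 3, 0], "angular": [0, 0, 0]},
    {"offset": [-3, 3, 0], "angular": [0, 0, 0]},
    {"offset": [-3, 5, 0], "angular": [0, 0, 0]},
    {"offset": [0, 0, 0], "angular": [0, 0, 0]},
    {"offset": [0, 0, 0], "angular": [0, 0, 0]},
  ],
)

```text
t: 66.38
eef_pos: [0.5982, -0.3263, 0.1135]
orientation: [[0.907, 0.422, 0.0], [-0.001, 0.0, 1.0], [0.422, -0.907, 0.0]]
force: [-0.0, -0.3, 0.5]
gripper_width: -0.002
```

>>> play_rows(
  motion=[
    {"offset": [-1, 3, 0], "angular": [0, 0, 0]},
    {"offset": [-1, 2, 0], "angular": [0, 0, 0]},
    {"offset": [0, 0, 0], "angular": [0, 0, 0]},
  ],
)

```text
t: 66.75
eef_pos: [0.5988, -0.3266, 0.1085]
orientation: [[0.906, 0.423, 0.0], [-0.0, -0.0, 1.0], [0.423, -0.906, -0.0]]
force: [-0.2, -0.4, -0.3]
gripper_width: -0.003
```

>>> play_rows(
  motion=[
    {"offset": [-1, 2, 0], "angular": [0, 0, 0]},
    {"offset": [-1, 2, 0], "angular": [0, 0, 0]},
    {"offset": [0, 0, 0], "angular": [0, 0, 0]},
  ],
)

```text
t: 67.12
eef_pos: [0.5992, -0.3269, 0.1076]
orientation: [[0.905, 0.426, 0.0], [0.0, -0.001, 1.0], [0.426, -0.905, -0.001]]
force: [-11.8, 4.5, 20.2]
gripper_width: 0.004
```

>>> play_rows(
  motion=[
    {"offset": [0, -10, 0], "angular": [0, 0, 0]},
    {"offset": [0, -40, 0], "angular": [0, 0, 0]},
    {"offset": [0, -50, 0], "angular": [0, 0, 0]},
    {"offset": [0, -50, 0], "angular": [0, 0, 8.3]},
    {"offset": [0, -20, 30], "angular": [0, 0, 8.3]},
    {"offset": [0, 0, 50], "angular": [0, 0, 8.4]},
    {"offset": [0, 0, 50], "angular": [0, 0, 0]},
    {"offset": [0, 0, 50], "angular": [0, 0, 0]},
    {"offset": [0, 0, 50], "angular": [0, 0, 0]},
    {"offset": [0, 0, 50], "angular": [0, 0, 0]},
    {"offset": [0, 0, 0], "angular": [0, 0, 0]},
    {"offset": [0, 0, 0], "angular": [0, 0, 0]},
  ],
)

```text
t: 68.62
eef_pos: [0.5308, -0.0468, 0.2567]
orientation: [[1.0, 0.007, 0.0], [-0.0, -0.0, 1.0], [0.007, -1.0, -0.0]]
force: [-0.2, -0.1, -0.6]
gripper_width: 0.0
```

```bash
python3 - <<'E'
from h import *
W,P=look();s=manip.observe();print(s['t'],s['eef_pos'],s['force'])
for n in W:
    w=W[n];z,X,Y=w[...,2],w[...,0],w[...,1]
    m=(X>.53)&(X<.70)&(Y>-.34)&(Y<-.31)&(z>.115)&(z<.25);q=w[m];print(n,'lever slope',np.polyfit(q[:,0],q[:,2],1),q[:,2].max())
w=W['top'];z,X,Y=w[...,2],w[...,0],w[...,1]
m=(z>.045)&(z<.07)&(X>.53)&(X<.563)&(Y>-.4)&(Y<-.35);print('handle',np.nanmean(w[m],0),m.sum())
m=(z>.045)&(z<.07)&(X>.375)&(X<.41)&(Y>-.4)&(Y<-.35);w0=np.load('top0.npz')['W'];m=(w0[...,2]>.045)&(w0[...,2]<.07)&(w0[...,0]>.37)&(w0[...,0]<.41)&(w0[...,1]>-.4)&(w0[...,1]<-.35);print('handle0',np.nanmean(w0[m],0))
print('tray');rect(w,(z>.05)&(z<.08)&(X>.38)&(X<.55)&(Y>-.15)&(Y<.15),40)
a=cv2.resize(P['side'][60:240,220:400],None,fx=2.2,fy=2.2);b=cv2.resize(P['top'][110:290,340:520],None,fx=2.2,fy=2.2)
cv2.imwrite('pics/c10.png',np.hstack([a,b])[:,:,::-1])
E
```

```text
68.725 [ 0.53084593 -0.04769737  0.25661368] [0.25557114 0.37520548 0.71444349]
top lever slope [-0.03257133  0.14531186] 0.13641951788689521
side lever slope [-0.01748846  0.13347045] 0.13247893286577217
handle [ 0.54833582 -0.37171781  0.05809408] 37
handle0 [ 0.39171693 -0.3801308   0.05815417]
tray
[328 214   9  15  79] mean [ 0.469 -0.021  0.065] rect c [470. -20.] size [26. 56.] ang 76.5
```

View pics/c10.png

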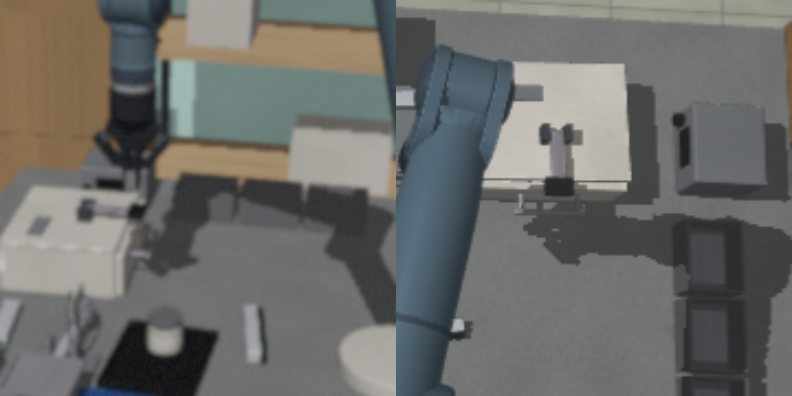

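```bash
python3 -c "
from bench import ticket; print(ticket.sign_off())"
```

```text
the job is handed in; nothing more can be done
None
```

The job is handed in at about 69 s of the 210 s; the hand-in gives no verdict.

**Jars:** Three white jars were present, and I weighed them one at a time. Two brought the pan down by about 23 mm and went into the drawer. One left the pan up and went into the black returns tray. The red look-alikes and both bottles were left alone. One jar was knocked aside during the run, so I measured it again before gripping it.

**Drawer and latch:** After all jars were away I pushed the drawer to its stop, then pressed the latch lever down to its stop.

**Last checks:**
- **Lever:** it lies level, within about 0.03 rad in both cameras.
- **Drawer:** its handle moved 157 mm. The push ended on a hard stop at about 11 N with no further motion. The top camera shows at most a few millimetres between the front panel and the store. The starting opening was not known exactly, so "shut" rests on the stop and that gap, not on a joint reading.
- **Tray jar:** it is still standing in place.
- **Drawer jars:** both were upright before the drawer was shut. They could not be seen afterwards.
- **Robot:** it is clear of everything.

**What disagreed:** The tips of the shut fingers sit about 25 mm behind the reported TCP. Because of this the fingers passed over the drawer handle and pushed the drawer by its front panel instead. The first two latch presses missed for the same reason; the third worked after I corrected for it.

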